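Lean a shelf panel in the drying rack

TASK

The small white-faced panel lies flat on the bench: take it by its long sides and lay it on the sloping wooden prop with one short end down against the lip, and let go. Then take it again by its raised short end and lean it gently in the drying rack between the two wire dividers, one short end standing on the rubber and its face against the steel rest bar, about 20 degrees off upright, so that it stays there without sliding when you let go. The rest bar is clamped at a different distance each time, so feel or look for it; do not disturb the screw jar and the glue bottle.

Things in the scene. Friction and masses are not known exactly. Their poses are not given: they have to be found in the camera images.
- panel: flat rigid board, 160 x 64 x 12 mm, white faces and thin plywood edges, about 0.1 to 0.22 kg, lying flat on the bench at the start. Origin at its middle; x along its length (160), y across its width (64), z along its thickness (12). It is the same both ways round and both sides up.
- prop: fixed wooden prop: base 70 (x) x 150 (y) x 10 mm and on it a 50 mm wide, 105 mm long board that slopes up at 45 degrees toward the prop's +y, with a lip at its low end. Origin: centre of the base's underside, z up. A panel lying on it with a short end against the lip overhangs the slope's upper end by 55 mm, free above and below.
- prop_lip (a point): where the slope's surface meets the lip, middle of its width: on the prop at x = 0, y = -50, z = +16 mm. The lip is 8 mm thick and stands 14 mm above the slope, square to it.
- prop_seat (a point): the place of the panel's middle when it lies on the prop against the lip: on the prop at x = 0, y = +2.3, z = +76.8 mm (axes as the prop's)
- rack: fixed drying rack: base 100 (x) x 160 (y) mm, rubber top 14 mm above the bench. Two wire dividers, 98 mm high (wire 6 mm), run along y at x = -43 and +43 mm, from y = -72 to +72. Between them a steel rest bar stands on two thin posts. Origin: centre of the base's underside, z up.
- rack_bay (a point): centre of the rubber top, 14 mm above the rack's origin, same axes. The rest bar (10 mm round, 68 mm long along x, axis 110 mm above the bench) is clamped firmly at an unknown y from -20 to +60 mm from here; its foot plate right below is 18 mm wide in y, 5 mm high. The panel stands on the -y side of the bar, its top leaning toward +y over it.
- glue_bottle: glue bottle, 54 mm round, 160 mm high, a bystander; origin at the centre of its underside
- screw_jar: jar of screws, 68 mm round, 95 mm high, a bystander; origin at the centre of its underside

How it is judged:
By the outcome, as a careful person would: the job done as asked, in the order asked, and still so for the second after the job is handed in, with the robot touching nothing.
It also fails if it takes over 72 s, if anything falls off the work surface, if the arm or the gripper's body presses on something with over 40 N, if the wrist force passes 120 N, or if a joint passes its speed limit or range.

ROBOT

A 6-joint arm with a two-finger parallel gripper is mounted at the origin on the work surface; the furniture and walls round the work are solid. World frame = base frame: x ahead of the robot, y to its left, z up, the work surface at z = 0. Lengths are in m, angles in rad, forces in N, time in s.
With the tool pointing down it reaches from about 0.3 to 0.875 m from the base axis. Payload 6.4 kg.
Tool frame: the origin (TCP) lies midway between the tips of the shut fingers; the grasp point (between the pads) lies 19 mm behind it; z points along the fingers, y is the direction in which the jaws open and shut (so a half turn about z gives the same grasp; the last joint's range is limited). The gripper opens to 85 mm and grips with 20 to 120 N. Pads are 22 mm wide; open, the fingers measure 114 mm over their backs; the gripper's body (76 mm by 85 mm) begins 54 mm behind the grasp point. The pads swing forward as they close: fully open they stand 13 mm farther back than shut.
Start: joints at [-1.469, 0.181, 1.607, -0, 1.354, -0.206], TCP at [0.174, -0.548, 0.231] pointing down, gripper open.
Joint ranges: [-2.99, 2.99], [-0.89, 2.07], [0.3, 2.58], [-1.14, 4.28], [0, 2.63], [-3.12, 3.12]. Speed limits (rad/s): [2.57, 2.57, 3.01, 3.14, 3.14, 3.14].

INTERFACE

Orientations are given as a unit quaternion [w, x, y, z].
In Python, from bench import get_obs, camera, hand_in gives the robot as it stands.
- The arm moves only by the tool drive_tool, never from a script. Its argument "deltas" is a list of rows, each a list of 2 entries, a list of its own where there are three numbers: the shift along the world's x, y, z in m, then the turn about the world's z in rad. A call has 1 to 10 rows; each row shifts and turns the pose as measured when the row begins; what a row does not reach is not made up. A row lasts 1/10 s, in which the tool goes at most 50 mm and 8.59 degrees, less where a joint would pass 70% of its speed; a pose out of reach is approached as far as the arm can. A call is refused whole if a number of a shift passes 0.05 or a number of a turn 0.15, either way. A call with a gripper value outside its range is refused whole. "gripper" is the opening, from 0 (shut) to 1 (fully open), set as the call begins (left out, the last holds). The fingers move at their own pace and stop on an object; the grip force is fixed at half the most. Time passes only in rows, so rows that do not move let the fingers close. It gives the time, the measured TCP pose, the force and the opening at its end, in the units of the state.
- get_obs(): the state, without advancing time (a new reading comes with each control period).
- camera(name): name is "scene" or "top" or "wrist"; returns a dict with "frame" (384x512x3 uint8, red, green, blue), "fx", "fy", "cx", "cy" (pixels), "eye" and "attitude" of the camera in the world. Camera axes: x right, y down, z forward; pixel columns grow to the right and rows downward; lengths in m; the calibration is good to about 2 mm. The wrist camera is an equidistant fisheye: a pixel r from the principal point sees the ray r / f radians off the axis. A picture is of the moment at which its call begins. There is no depth.
- hand_in(): hands the job in, once; it reports no verdict.
The state is a dict: "time_s": time; "q": joint angles; "dq": joint speeds; "joint_efforts": joint torques, N m; "eef_pos": TCP position; "eef_rot": TCP orientation; "wrist_force": force on the tool from outside, world axes, zero at the start; "torque": the same for the moment, N m; "opening": opening from 0.0 (shut) to 1.0 (fully open).
Only numpy, scipy, OpenCV 4.12 (cv2) and the standard library are available. Lean on these libraries where they do the work, as an engineer would, in place of code of your own. Each camera call takes 0.05 s, during which the arm holds its last target.

## Working session

There is one attempt and no reset: what is moved stays moved. The work goes in short steps, Python scripts to look and compute and a tool call to move; the robot and the scene stay as the last step left them, time stands still between calls to the robot, and variables do not carry over. Pictures are saved under pics/ and viewed, and the job is handed in when it is done.

Besides the shell and the picture viewer there is one more tool, called after "Call:" as name([rows], argument=value, ...), one row to a line, values as JSON. drive_tool: Moves the arm, as the interface text tells. Its arguments: {"type":"object","properties":{"deltas":{"type":"array","items":{"type":"array"}},"gripper":{"type":"number"}},"required":["deltas"]}

```bash
mkdir -p pics; ls; cat > h.py <<'E'
import numpy as np, cv2, pickle
from bench import get_obs, camera
def shot(n,tag):
    c=camera(n); pickle.dump(c,open(f'pics/{tag}.pkl','wb')); cv2.imwrite(f'pics/{tag}.png',c['frame'][:,:,::-1]); return c
def load(tag): return pickle.load(open(f'pics/{tag}.pkl','rb'))
def R(c):
    a=np.array(c['attitude'],float)
    if a.shape==(3,3): return a
    from scipy.spatial.transform import Rotation as Ro
    return Ro.from_quat([a[1],a[2],a[3],a[0]]).as_matrix()
def ray(c,u,v):
    d=np.array([(u-c['cx'])/c['fx'],(v-c['cy'])/c['fy'],1.]); return R(c)@d
def onz(c,u,v,z):
    d=ray(c,u,v); e=np.array(c['eye']); return e+d*(z-e[2])/d[2]
def proj(c,p):
    q=R(c).T@(np.array(p)-np.array(c['eye'])); return c['cx']+c['fx']*q[0]/q[2], c['cy']+c['fy']*q[1]/q[2]
E
python3 - <<'E'
from h import *
for n in ['scene','top']:
    c=shot(n,n+'0'); print(n,c['fx'],c['fy'],c['cx'],c['cy'],c['eye'],c['attitude'])
o=get_obs(); print(o)
E
```

```text
pics
scene 393.99585080149836 393.99585080149836 254.31593041720473 188.54087503075627 [ 1.04989    -0.1439061   0.85788907] [-0.21232191  0.74007729  0.61148471 -0.18245948]
top 465.15909031658094 465.15909031658094 259.16887497625254 191.5933706137805 [ 0.32179905 -0.04256095  1.0845164 ] [-0.07154542  0.70586084 -0.7014998   0.06737768]
{'time_s': 0.1, 'q': array([-1.46931763e+00,  1.81507655e-01,  1.60788289e+00,  2.08948997e-05,
        1.35379335e+00, -2.06332118e-01]), 'dq': array([ 8.22667396e-04, -1.35198216e-03, -5.99508172e-04,  7.59541806e-04,
       -7.28583846e-04,  4.54189607e-05]), 'joint_efforts': array([ 4.94135620e-04, -4.45877302e+01, -3.52237558e+01, -3.45896697e-04,
        4.12022491e-03,  1.77942729e-05]), 'eef_pos': array([ 0.17416489, -0.5474813 ,  0.23046337]), 'eef_rot': array([-7.93996222e-04,  9.88179956e-01,  1.53296256e-01,  5.18794598e-05]), 'wrist_force': array([ 0.18523118, -0.31808913, -0.61117652]), 'torque': array([-0.03837985, -0.03130472,  0.01090845]), 'opening': 1.0021594260237772}
```

View pics/scene0.png

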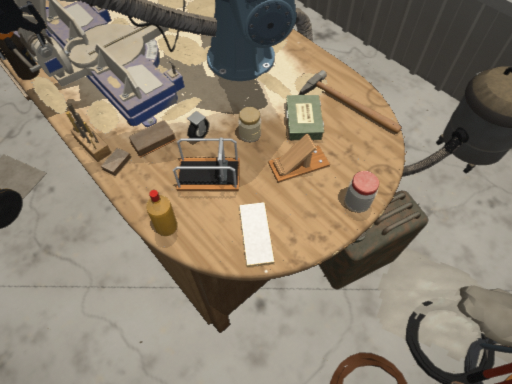

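View pics/top0.png

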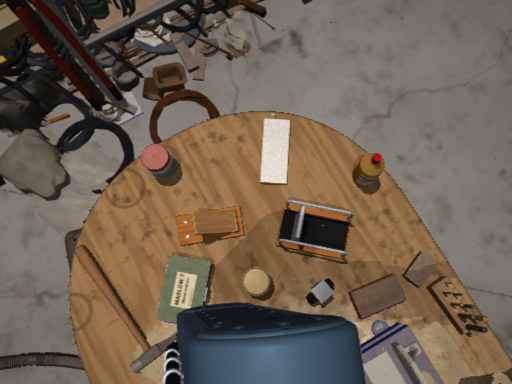

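```bash
python3 - <<'E'
from h import *
s,t=load('scene0'),load('top0')
print('tcp',proj(t,[.174,-.548,.231]),proj(s,[.174,-.548,.231]))
f=s['frame'][110:280,140:390,::-1]; cv2.imwrite('pics/s_crop.png',cv2.resize(f,None,fx=3.2,fy=3.2,interpolation=cv2.INTER_CUBIC))
f=t['frame'][100:280,160:370,::-1]; cv2.imwrite('pics/t_crop.png',cv2.resize(f,None,fx=3.2,fy=3.2,interpolation=cv2.INTER_CUBIC))
for n,c in(('s',s),('t',t)):
    f=c['frame'].astype(int); m=((f.min(2)>190)&(f.max(2)-f.min(2)<40)).astype(np.uint8)
    k=cv2.findContours(m,cv2.RETR_EXTERNAL,cv2.CHAIN_APPROX_NONE)[0]
    for q in k:
        if cv2.contourArea(q)>500:
            r=cv2.minAreaRect(q); print(n,r); b=cv2.boxPoints(r)
            if n=='s': b=cv2.approxPolyDP(q,6,True)[:,0].astype(float)
            P=np.array([onz(c,*x,.012) for x in b]); print(b.round(1).tolist(),P.round(4).tolist(),P.mean(0))
E
```

```text
tcp (np.float64(553.2899605840771), np.float64(373.4371556193877)) (np.float64(26.323297315044584), np.float64(55.58706295920433))
s ((256.3000183105469, 232.9000244140625), (59.41263198852539, 26.667465209960938), 82.87498474121094)
[[263.0, 203.0], [240.0, 205.0], [247.0, 263.0], [273.0, 260.0]] [[0.5646, -0.0392, 0.012], [0.5593, -0.0963, 0.012], [0.7125, -0.1061, 0.012], [0.7166, -0.0465, 0.012]] [ 0.63823595 -0.07203849  0.012     ]
t ((274.8340759277344, 150.48895263671875), (24.74506950378418, 62.59437942504883), 3.814074993133545)
[[260.3999938964844, 180.89999389648438], [264.6000061035156, 118.4000015258789], [289.29998779296875, 120.0999984741211], [285.1000061035156, 182.5]] [[0.5614, -0.0382, 0.012], [0.7167, -0.0474, 0.012], [0.7128, -0.1073, 0.012], [0.5577, -0.0965, 0.012]] [ 0.6371613  -0.07234693  0.012     ]
```

View pics/s_crop.png

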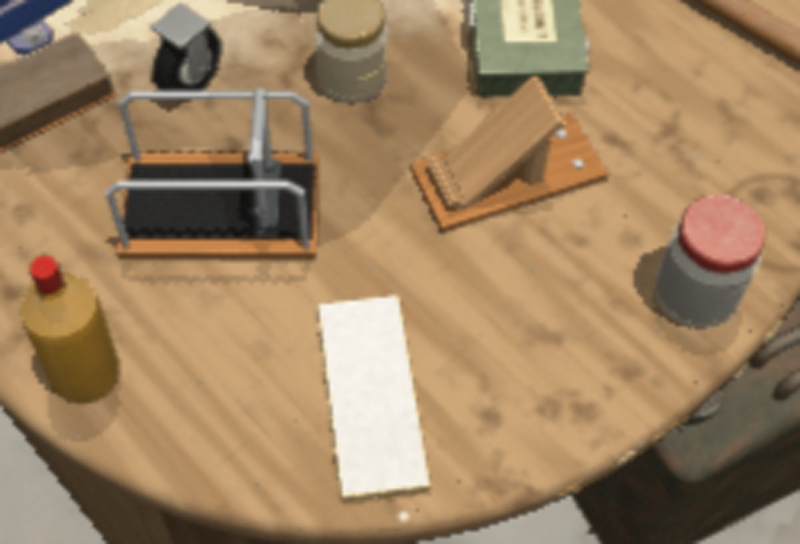

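View pics/t_crop.png

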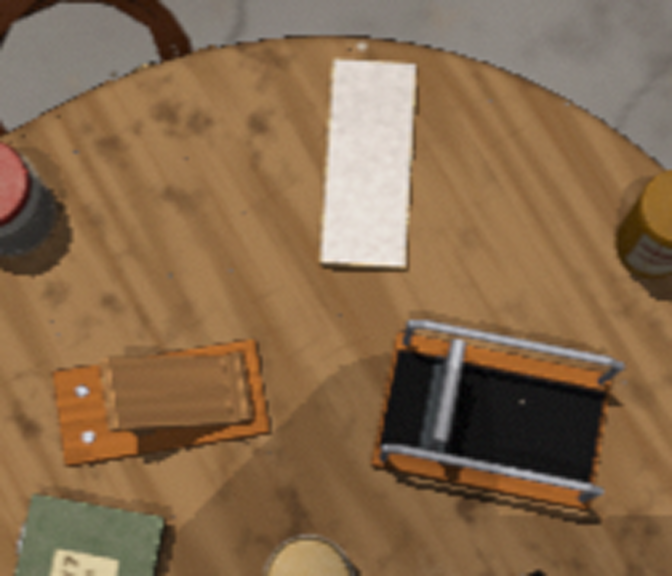

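```bash
python3 - <<'E'
from h import *
t=load('top0');s=load('scene0')
def cr(c,u,v,o,z): return onz(c,o[0]+u/3.2,o[1]+v/3.2,z)
print('prop')
for z,c,o,L in((.01,t,(160,100),[(52,372),(255,340),(271,432),(66,466)]),(.01,s,(140,110),[(412,165),(446,228),(607,177),(575,117)])):
    P=np.array([cr(c,u,v,o,z) for u,v in L]); print(P.round(4).tolist(),P.mean(0)); 
    e=[P[(i+1)%4]-P[i] for i in range(4)]; print([ (round(float(np.hypot(*x[:2])),4),round(float(np.degrees(np.arctan2(x[1],x[0]))),1)) for x in e])
# orange mask
for n,c in(('t',t),('s',s)):
    h=cv2.cvtColor(c['frame'],cv2.COLOR_RGB2HSV)
    m=((h[:,:,0]>5)&(h[:,:,0]<15)&(h[:,:,1]>150)&(h[:,:,2]>90)).astype(np.uint8)*255
    cv2.imwrite(f'pics/or_{n}.png',m)
    b=((h[:,:,2]<60)).astype(np.uint8)*255
    cv2.imwrite(f'pics/bl_{n}.png',b)
f=t['frame'][180:280,265:365,::-1]; cv2.imwrite('pics/t_rack.png',cv2.resize(f,None,fx=6,fy=6,interpolation=cv2.INTER_CUBIC))
f=s['frame'][130:200,165:250,::-1]; cv2.imwrite('pics/s_rack.png',cv2.resize(f,None,fx=8,fy=8,interpolation=cv2.INTER_CUBIC))
E
```

```text
prop
[[0.4762, 0.1576, 0.01], [0.5008, 0.0099, 0.01], [0.4334, -0.0027, 0.01], [0.408, 0.1447, 0.01]] [0.45461792 0.07737294 0.01      ]
[(0.1497, -80.6), (0.0685, -169.4), (0.1495, 99.8), (0.0694, 10.7)]
[[0.4408, 0.0013, 0.01], [0.5077, 0.0153, 0.01], [0.484, 0.1569, 0.01], [0.4179, 0.1482, 0.01]] [0.46260915 0.08045686 0.01      ]
[(0.0684, 11.8), (0.1436, 99.5), (0.0666, -172.5), (0.1487, -81.2)]
```

View pics/t_rack.png

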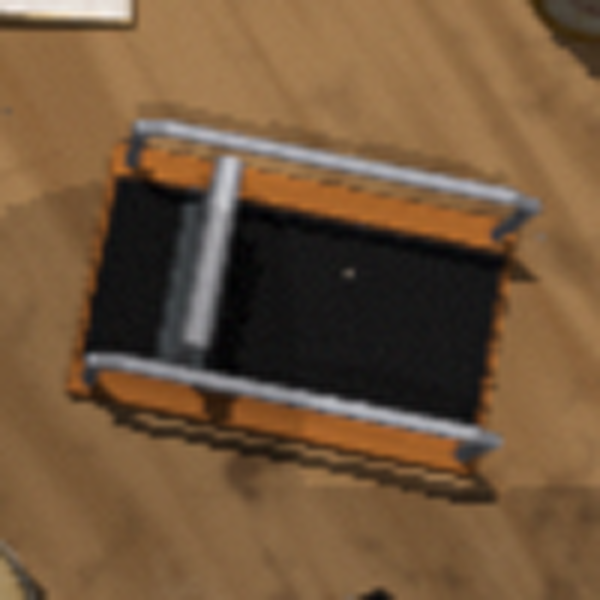

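View pics/s_rack.png

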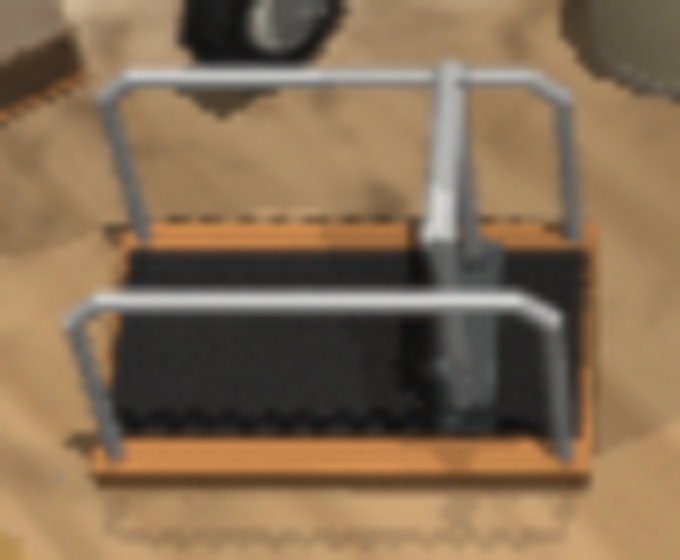

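```bash
python3 - <<'E'
from h import *
t=load('top0');s=load('scene0')
def q(c,u,v,o,k,z): return onz(c,o[0]+u/k,o[1]+v/k,z)
for z in (.095,.109):
  P=[q(t,u,v,(265,180),6,z) for u,v in [(139,126),(537,206),(92,358),(495,440)]]
  P2=[q(s,u,v,(165,130),8,z) for u,v in [(115,75),(560,82),(80,303),(548,303)]]
  for X in(P,P2):
    print(z,np.round(X,4)[:,:2].tolist(),np.mean(X,0).round(4))
    print([round(float(np.degrees(np.arctan2(*(X[a]-X[b])[[1,0]]))),1) for a,b in((0,1),(2,3))], np.hypot(*(X[0]-X[2])[:2]),np.hypot(*(X[0]-X[1])[:2]))
B=[q(t,u,v,(265,180),6,.115) for u,v in [(228,157),(195,347)]]
B2=[q(s,u,v,(165,130),8,.115) for u,v in [(450,65),(440,237)]]
print('bar',np.round(B,4),np.mean(B,0),np.round(B2,4),np.mean(B2,0))
# rubber quad top z=.014 corners from intersections
L=[(116,180),(508,258),(478,420),(85,352)]
P=np.array([q(t,u,v,(265,180),6,.014) for u,v in L]);print('rub',P.round(4).tolist(),P.mean(0))
L=[(130,250),(588,250),(590,480),(97,472)]
f=s['frame'][125:190,260:340,::-1]; cv2.imwrite('pics/s_prop.png',cv2.resize(f,None,fx=8,fy=8,interpolation=cv2.INTER_CUBIC))
f=t['frame'][195:255,165:255,::-1]; cv2.imwrite('pics/t_prop.png',cv2.resize(f,None,fx=8,fy=8,interpolation=cv2.INTER_CUBIC))
E
```

```text
0.095 [[0.4987, -0.0988], [0.4705, -0.2409], [0.4152, -0.0817], [0.3872, -0.2234]] [ 0.4429 -0.1612  0.095 ]
[78.8, 78.8] 0.08527348609495261 0.14491511890544195
0.095 [[0.3914, -0.2183], [0.4212, -0.0822], [0.477, -0.236], [0.5039, -0.0992]] [ 0.4484 -0.159   0.095 ]
[-102.3, -101.1] 0.08744683785841696 0.13934726666107491
0.109 [[0.4962, -0.098], [0.4684, -0.2381], [0.4138, -0.0811], [0.3863, -0.2208]] [ 0.4412 -0.1595  0.109 ]
[78.8, 78.8] 0.08406700906470652 0.14286481264611872
0.109 [[0.4034, -0.217], [0.4327, -0.0834], [0.4875, -0.2343], [0.5139, -0.1]] [ 0.4594 -0.1587  0.109 ]
[-102.3, -101.1] 0.08584207541892142 0.13679006430750176
bar [[ 0.4842 -0.1289  0.115 ]
 [ 0.4173 -0.1167  0.115 ]] [ 0.45076476 -0.12278767  0.115     ] [[ 0.4245 -0.1157  0.115 ]
 [ 0.4886 -0.1278  0.115 ]] [ 0.45657399 -0.12172469  0.115     ]
rub [[0.4918, -0.0944, 0.014], [0.4623, -0.2453, 0.014], [0.4001, -0.232, 0.014], [0.4251, -0.0822, 0.014]] [ 0.444834   -0.16347218  0.014     ]
```

View pics/s_prop.png

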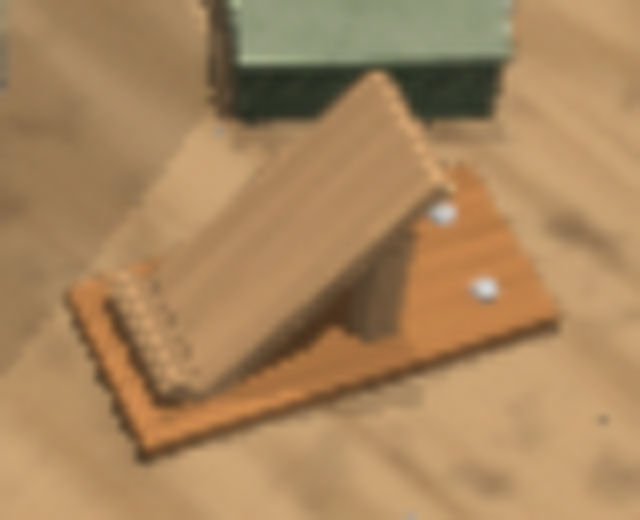

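View pics/t_prop.png

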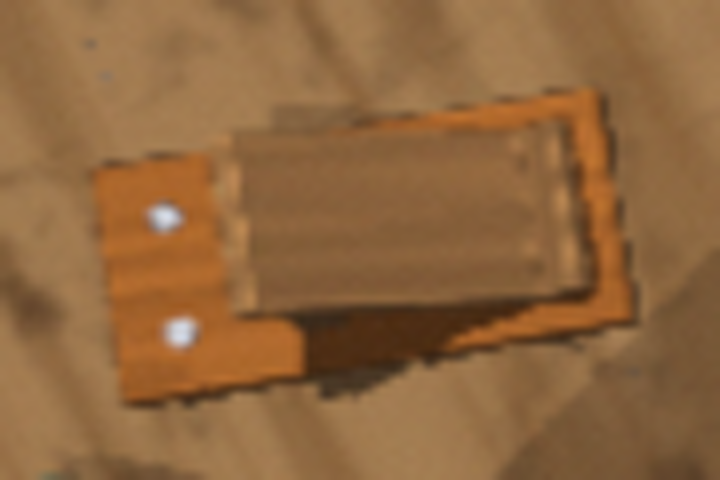

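Call:
drive_tool([
  [[0.034,0.035,0],-0.074],
  [[0.034,0.035,0],-0.074],
  [[0.034,0.035,0],-0.074],
  [[0.034,0.035,0],-0.074],
  [[0.034,0.035,0],-0.074],
  [[0.034,0.035,0],0],
  [[0.034,0.035,0],0],
  [[0.034,0.035,0],0],
  [[0.034,0.035,0],0],
  [[0.034,0.035,0],0],
], gripper=1.0)

```text
time_s: 1.1
eef_pos: [0.5151, -0.1884, 0.2268]
eef_rot: [-0.002, 0.999, -0.045, -0.001]
wrist_force: [0.2, -0.9, -0.3]
opening: 0.997
```

Call:
drive_tool([
  [[0.034,0.035,-0.01],0.027],
  [[0.034,0.035,-0.02],0],
  [[0.034,0.035,-0.02],0],
  [[0.01,0.012,-0.02],0],
  [[0,0,0],0],
  [[0,0,0],0],
])

```text
time_s: 1.7
eef_pos: [0.6255, -0.0673, 0.1567]
eef_rot: [-0.003, 1.0, -0.027, -0.002]
wrist_force: [0.3, 0.1, 0.7]
opening: 0.997
```

```bash
python3 - <<'E'
from h import *
c=shot('wrist','w1'); print({k:v for k,v in c.items() if k!='frame'}); o=get_obs(); print(o['eef_pos'],o['eef_rot'],o['q'])
E
```

```text
{'fx': 297.3186396354542, 'fy': 297.3186396354542, 'cx': 257.97821561535096, 'cy': 187.4923842475336, 'eye': array([ 0.69145643, -0.07067352,  0.29926646]), 'attitude': array([-0.09033482, -0.682051  ,  0.71884148,  0.09956393])}
[ 0.62499238 -0.06757123  0.15654718] [-0.00265663  0.99962302 -0.02726092 -0.00189542] [-0.29832168  0.3715816   1.52627079  0.0043266   1.24881817  1.32562399]
```

View pics/w1.png

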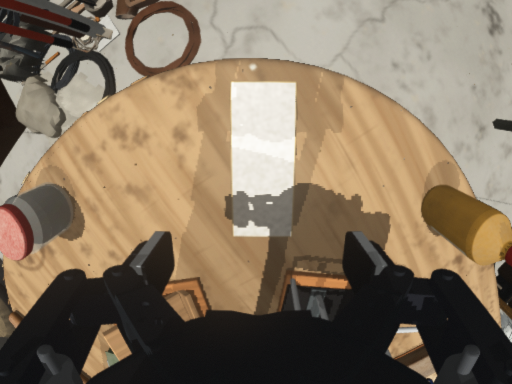

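```bash
cat >> h.py <<'E'
def fray(c,u,v):
    x,y=u-c['cx'],v-c['cy']; r=np.hypot(x,y); th=r/c['fx']; s=np.sin(th)/max(r,1e-9)
    return R(c)@np.array([x*s,y*s,np.cos(th)])
def fonz(c,u,v,z):
    d=fray(c,u,v); e=np.array(c['eye']); return e+d*(z-e[2])/d[2]
def fproj(c,p):
    q=R(c).T@(np.array(p)-np.array(c['eye'])); th=np.arctan2(np.hypot(q[0],q[1]),q[2]); h=np.hypot(q[0],q[1])
    return c['cx']+c['fx']*th*q[0]/h, c['cy']+c['fx']*th*q[1]/h
E
python3 - <<'E'
from h import *
c=load('w1')
L=[(231,82),(296,82),(292,236),(232,236)]
P=np.array([fonz(c,u,v,.012) for u,v in L]); print(P.round(4).tolist(),P.mean(0))
e=[P[(i+1)%4]-P[i] for i in range(4)]; print([ (round(float(np.hypot(*x[:2])),4),round(float(np.degrees(np.arctan2(x[1],x[0]))),1)) for x in e])
E
```

```text
[[0.7177, -0.0446, 0.012], [0.7146, -0.1065, 0.012], [0.5569, -0.098, 0.012], [0.5603, -0.0343, 0.012]] [ 0.63738919 -0.07087071  0.012     ]
[(0.062, -92.8), (0.1579, 176.9), (0.0638, 87.0), (0.1578, -3.8)]
```

Call:
drive_tool([
  [[0.002,-0.003,-0.03],-0.006],
  [[0,0,-0.03],0],
  [[0,0,-0.03],0],
  [[0,0,-0.03],0],
  [[0,0,0],0],
  [[0,0,0],0],
])

```text
time_s: 2.35
eef_pos: [0.6288, -0.0807, 0.0438]
eef_rot: [0.0, 0.999, -0.035, 0.005]
wrist_force: [0.2, 0.6, 0.6]
opening: 1.001
```

Call:
drive_tool([
  [[-0.001,0.009,-0.01],0.006],
  [[0,0,-0.01],0],
  [[0,0,-0.008],0],
  [[0,0,0],0],
])

```text
time_s: 2.75
eef_pos: [0.631, -0.073, 0.02]
eef_rot: [0.001, 0.999, -0.033, 0.009]
wrist_force: [-0.5, -0.4, 0.0]
opening: 1.003
```

Call:
drive_tool([
  [[-0.003,0.002,-0.01],0.006],
  [[0,0,-0.008],0],
  [[0,0,-0.004],0],
  [[0,0,0],0],
])

```text
time_s: 3.15
eef_pos: [0.6278, -0.0705, -0.0037]
eef_rot: [0.001, 1.0, -0.029, 0.009]
wrist_force: [0.0, 0.5, 0.3]
opening: 0.999
```

Call:
drive_tool([
  [[0,0,0],0],
  [[0,0,0],0],
  [[0,0,0],0],
  [[0,0,0],0],
  [[0,0,0],0],
  [[0,0,0],0],
  [[0,0,0],0],
  [[0,0,0],0],
], gripper=0.0)

```text
time_s: 3.95
eef_pos: [0.628, -0.0707, -0.0033]
eef_rot: [0.001, 1.0, -0.029, 0.009]
wrist_force: [0.3, -0.1, -1.5]
opening: 0.726
```

Call:
drive_tool([
  [[0,0,0.02],0],
  [[0,0,0.04],0],
  [[0,0,0.04],0],
  [[0,0,0.04],0],
  [[-0.005,0.01,0.04],0.145],
  [[-0.005,0.01,0.02],0.145],
  [[-0.005,0.02,0],0.145],
  [[-0.005,0.02,0],0.145],
  [[-0.005,0.02,0],0.145],
  [[-0.005,0.01,0],0.145],
])

```text
time_s: 4.95
eef_pos: [0.5941, 0.0213, 0.2045]
eef_rot: [0.001, 0.913, 0.407, 0.009]
wrist_force: [0.3, -0.8, -2.2]
opening: 0.725
```

Call:
drive_tool([
  [[0,0,0],0.145],
  [[0,0,0],0.145],
  [[0,0,0],0.145],
  [[0,0,0],0.145],
  [[0,0,0],0.145],
  [[0,0,0],0.145],
  [[0,0,0],0.05],
  [[0,0,0],0],
])

```text
time_s: 5.75
eef_pos: [0.592, 0.0243, 0.2043]
eef_rot: [-0.004, 0.624, 0.781, 0.008]
wrist_force: [-0.5, -0.0, -1.6]
opening: 0.734
```

```bash
python3 - <<'E'
from h import *
c=shot('wrist','w2'); s=shot('scene','s2');o=get_obs(); print(o['eef_pos'],o['eef_rot'],o['q'],o['wrist_force'])
E
```

```text
[0.59203875 0.02431683 0.2043123 ] [-0.00365194  0.62507468  0.78051945  0.00759614] [-0.16833882  0.24070905  1.59199257  0.01742653  1.3079388  -0.39314408] [-0.23546604 -0.44049653 -1.03285922]
```

View pics/w2.png

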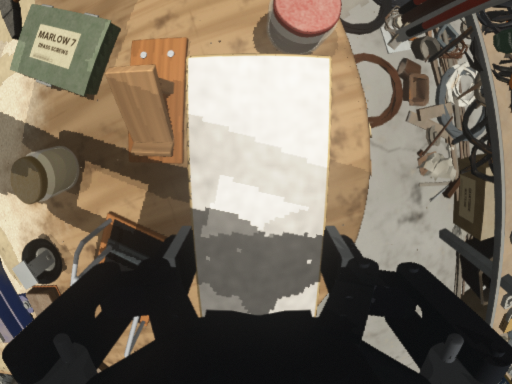

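View pics/s2.png

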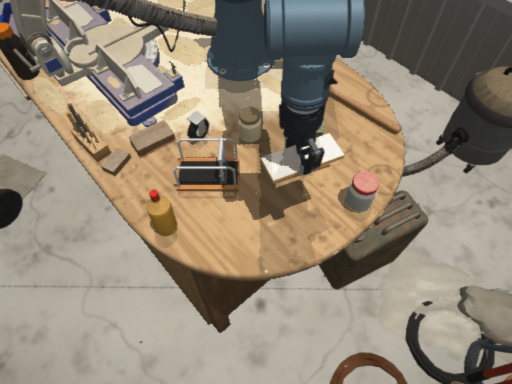

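```bash
python3 - <<'E'
from h import *
c=load('w2')
f=c['frame'][25:175,95:200,::-1]; cv2.imwrite('pics/w2_prop.png',cv2.resize(f,None,fx=4,fy=4,interpolation=cv2.INTER_CUBIC))
f=c['frame'][200:290,60:180,::-1]; cv2.imwrite('pics/w2_rack.png',cv2.resize(f,None,fx=5,fy=5,interpolation=cv2.INTER_CUBIC))
E
```

```text
(no output)
```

View pics/w2_prop.png

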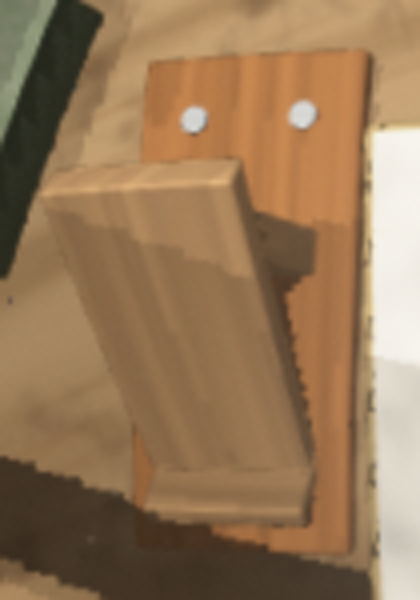

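```bash
python3 - <<'E'
from h import *
c=load('w2'); t=load('top0'); s=load('scene0')
def w(u,v,z): return fonz(c,95+(u+.5)/4-.5,25+(v+.5)/4-.5,z)
P=np.array([w(*x,.01) for x in[(150,62),(368,51),(353,552),(133,550)]]);print('base',P.round(4).tolist(),P.mean(0))
for a,b in((1,2),(0,3),(0,1)):
    e=P[a]-P[b];print(np.hypot(*e[:2]),np.degrees(np.arctan2(e[1],e[0])))
S=np.array([w(*x,.0902) for x in[(43,195),(233,181)]]);print('slopetop',S.round(4).tolist(),S.mean(0))
J=np.array([w(*x,.016) for x in[(158,468),(311,467)]]);print('junction',J.round(4).tolist(),J.mean(0))
def q(cc,u,v,o,k,z): return onz(cc,o[0]+(u+.5)/k-.5,o[1]+(v+.5)/k-.5,z)
P=np.array([q(t,*x,(165,195),8,.01) for x in[(95,170),(600,92),(632,322),(122,403)]]);print('top base',P.round(4).tolist(),P.mean(0))
for a,b in((0,1),(3,2),(0,3)):
    e=P[a]-P[b];print(np.hypot(*e[:2]),np.degrees(np.arctan2(e[1],e[0])))
P=np.array([q(s,*x,(260,125),8,.01) for x in[(70,292),(145,450),(558,318),(468,165)]]);print('scene base',P.round(4).tolist(),P.mean(0))
for y in (9,9.5,10):
    pass
E
```

```text
base [[0.4111, 0.1481, 0.01], [0.4786, 0.1593, 0.01], [0.5049, 0.0142, 0.01], [0.435, 0.0005, 0.01]] [0.45738198 0.0805205  0.01      ]
0.14747679648251388 100.2591830093161
0.14955265958979763 99.1913169022841
0.06843193357620267 -170.59085514421267
slopetop [[0.4295, 0.0998, 0.0902], [0.4775, 0.1087, 0.0902]] [0.45353039 0.10426061 0.0902    ]
junction [[0.4421, 0.0281, 0.016], [0.4894, 0.0373, 0.016]] [0.465751   0.03270041 0.016     ]
top base [[0.4773, 0.1572, 0.01], [0.5012, 0.0102, 0.01], [0.4339, -0.0001, 0.01], [0.4096, 0.1466, 0.01]] [0.45548311 0.07848535 0.01      ]
0.14892268154299643 99.24088934034307
0.14864717215674794 99.39632729425252
0.06851145877844508 8.90025951746685
scene base [[0.439, 0.0005, 0.01], [0.5056, 0.0113, 0.01], [0.4806, 0.1569, 0.01], [0.4124, 0.1452, 0.01]] [0.45940257 0.0784893  0.01      ]
```

View pics/w2_rack.png

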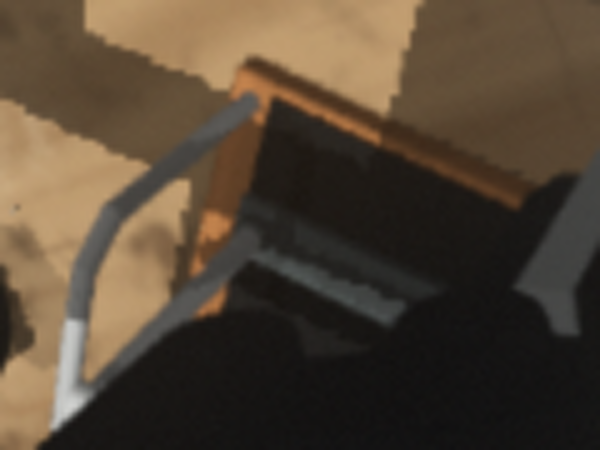

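Call:
drive_tool([
  [[-0.033,0.009,0],-0.025],
  [[-0.033,0.009,0],-0.025],
  [[-0.033,0.009,0],0],
  [[-0.03,0.008,0],0],
  [[0,0,-0.02],0],
  [[0,0,-0.02],0],
  [[0,0,0],0],
])

```text
time_s: 6.55
eef_pos: [0.4584, 0.0602, 0.1637]
eef_rot: [-0.002, 0.65, 0.76, 0.009]
wrist_force: [-0.7, 0.0, -2.0]
opening: 0.729
```

Call:
drive_tool([
  [[0.002,-0.001,-0.02],0.012],
  [[0,0,-0.02],0],
  [[0,0,-0.018],0],
  [[0,0,0],0],
  [[0,0,0],0],
])

```text
time_s: 7.05
eef_pos: [0.4642, 0.0586, 0.109]
eef_rot: [0.001, 0.647, 0.763, 0.01]
wrist_force: [0.3, 0.7, -0.6]
opening: 0.727
```

```bash
python3 - <<'E'
from h import *
s=shot('scene','s3');o=get_obs(); print(o['eef_pos'],o['eef_rot'],o['wrist_force'])
f=s['frame'][90:200,230:360,::-1]; cv2.imwrite('pics/s3c.png',cv2.resize(f,None,fx=5,fy=5,interpolation=cv2.INTER_CUBIC))
E
```

```text
[0.46418255 0.05856442 0.1090987 ] [7.56867451e-04 6.46599772e-01 7.62759551e-01 1.02970284e-02] [-0.04606272 -0.39689197 -1.75117603]
```

View pics/s3c.png

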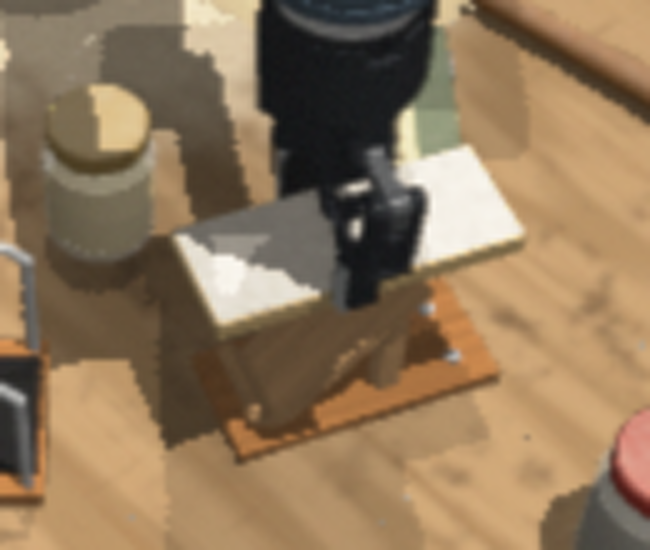

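Call:
drive_tool([
  [[-0.004,0,-0.007],0],
  [[0,0,-0.006],0],
  [[0,0,-0.005],0],
  [[0,0,0],0],
])

```text
time_s: 7.5
eef_pos: [0.4619, 0.0583, 0.0926]
eef_rot: [0.003, 0.647, 0.763, 0.012]
wrist_force: [0.0, 0.6, -2.1]
opening: 0.727
```

Call:
drive_tool([
  [[-0.001,0.001,-0.005],0],
  [[0,0.001,-0.004],0],
  [[0,0.002,-0.003],0],
  [[0,0,0],0],
])

```text
time_s: 7.9
eef_pos: [0.4631, 0.0606, 0.0831]
eef_rot: [0.005, 0.646, 0.763, 0.011]
wrist_force: [-2.4, 3.7, 5.6]
opening: 0.731
```

Call:
drive_tool([
  [[-0.003,0.001,-0.003],0],
  [[-0.001,0.002,-0.004],0],
  [[0,0.002,-0.003],0],
  [[0,0,0],0],
])

```text
time_s: 8.3
eef_pos: [0.4653, 0.0619, 0.0791]
eef_rot: [0.012, 0.645, 0.764, 0.012]
wrist_force: [-3.7, 2.0, 4.9]
opening: 0.727
```

```bash
python3 - <<'E'
from h import *
s=shot('scene','s4');o=get_obs(); print(o['eef_pos'],o['eef_rot'],o['wrist_force'])
f=s['frame'][90:200,230:360,::-1]; cv2.imwrite('pics/s4c.png',cv2.resize(f,None,fx=5,fy=5,interpolation=cv2.INTER_CUBIC))
E
```

```text
[0.46535951 0.06183779 0.07916451] [0.01201976 0.64525729 0.76377705 0.01196541] [-3.17409985 -0.7486401   6.37260156]
```

View pics/s4c.png

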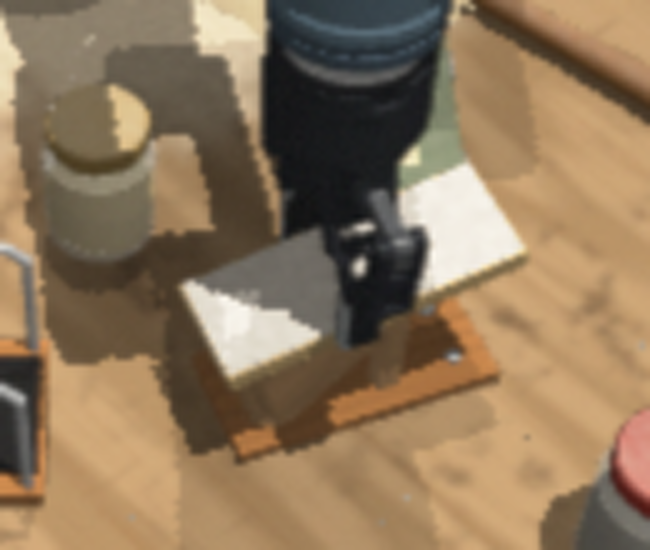

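Call:
drive_tool([
  [[-0.005,0.001,0],0],
  [[-0.003,0.001,0],0],
  [[0,0,0],0],
])

```text
time_s: 8.65
eef_pos: [0.4592, 0.0636, 0.0804]
eef_rot: [0.014, 0.645, 0.764, 0.013]
wrist_force: [0.2, 0.1, 0.9]
opening: 0.726
```

Call:
drive_tool([
  [[-0.002,0.001,-0.004],0],
  [[-0.002,0.001,-0.004],0],
  [[-0.002,0.002,-0.003],0],
  [[-0.002,0.003,-0.003],0],
  [[0,0,0],0],
])

```text
time_s: 9.15
eef_pos: [0.4604, 0.0637, 0.0738]
eef_rot: [0.025, 0.644, 0.765, 0.014]
wrist_force: [-2.7, 0.4, 4.9]
opening: 0.728
```

Call:
drive_tool([
  [[-0.003,0.007,-0.004],0],
  [[-0.003,0.006,-0.004],0],
  [[-0.002,0.005,-0.003],0],
])

```text
time_s: 9.45
eef_pos: [0.4615, 0.0721, 0.0695]
eef_rot: [0.038, 0.642, 0.766, 0.012]
wrist_force: [-3.4, -25.4, 17.9]
opening: 0.728
```

```bash
python3 - <<'E'
from h import *
s=shot('scene','s5');o=get_obs(); print(o['eef_pos'],o['eef_rot'],o['wrist_force'],o['torque'],o['q'])
f=s['frame'][90:200,230:360,::-1]; cv2.imwrite('pics/s5c.png',cv2.resize(f,None,fx=5,fy=5,interpolation=cv2.INTER_CUBIC))
E
```

```text
[0.4615956  0.07228188 0.06958107] [0.03804908 0.64181164 0.7658241  0.01198061] [ -1.92714085 -21.05274374  18.85133655] [-2.77837382  0.62294102  0.06733687] [-0.08243203  0.12198105  2.04829212 -0.03116553  0.895544   -0.23961768]
```

View pics/s5c.png

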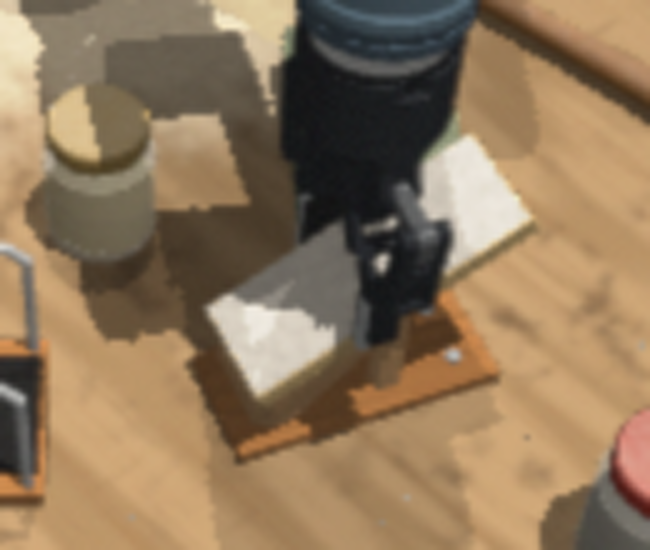

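Call:
drive_tool([
  [[-0.003,0.009,-0.003],0],
  [[-0.003,0.008,-0.003],0],
])

```text
time_s: 9.7
eef_pos: [0.4629, 0.0783, 0.0694]
eef_rot: [0.05, 0.64, 0.767, 0.008]
wrist_force: [-3.8, -41.0, 22.0]
opening: 0.724
```

Call:
drive_tool([
  [[0,0,0],0],
  [[0,0,0],0],
])

```text
time_s: 9.9
eef_pos: [0.4639, 0.0764, 0.0706]
eef_rot: [0.051, 0.64, 0.767, 0.007]
wrist_force: [0.3, 0.1, -2.3]
opening: 0.73
```

Call:
drive_tool([
  [[0,0,0],0],
  [[0,0,0],0],
  [[0,0,0],0],
], gripper=0.78)

```text
time_s: 10.2
eef_pos: [0.4625, 0.0773, 0.0692]
eef_rot: [0.05, 0.64, 0.767, 0.007]
wrist_force: [1.6, 0.3, 0.8]
opening: 0.78
```

```bash
python3 - <<'E'
from h import *
s=shot('scene','s6');o=get_obs(); print(o['eef_pos'],o['eef_rot'],o['wrist_force'],o['torque'],o['q'])
f=s['frame'][90:200,230:360,::-1]; cv2.imwrite('pics/s6c.png',cv2.resize(f,None,fx=5,fy=5,interpolation=cv2.INTER_CUBIC))
E
```

```text
[0.46259227 0.07733717 0.06922012] [0.04972117 0.63977291 0.76692185 0.00702118] [ 1.10710609 -0.75677395 -0.02297574] [ 0.02803926 -0.05642336 -0.02130359] [-0.0545711   0.12336005  2.04925361 -0.06238923  0.8817142  -0.19728381]
```

View pics/s6c.png

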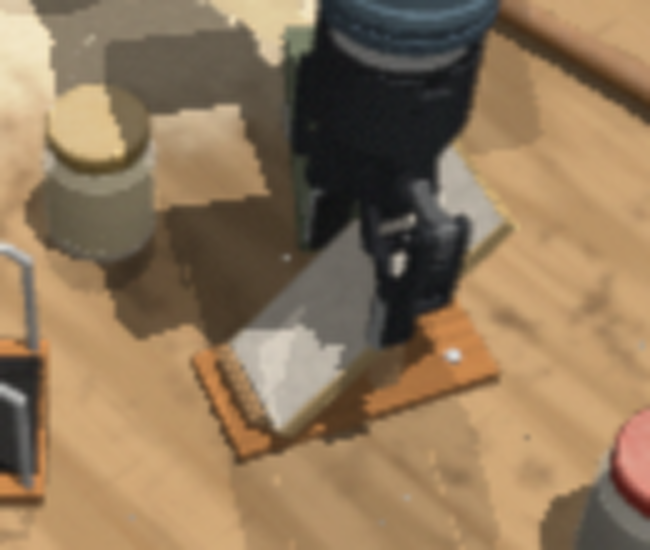

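Call:
drive_tool([
  [[0,0,0.002],0],
  [[0,0,0.006],0],
  [[-0.001,0,0.008],0],
  [[-0.001,0,0.008],0],
  [[-0.001,0,0.008],0],
  [[-0.001,0,0.008],0],
  [[-0.001,0,0.008],0],
  [[-0.001,0,0.008],0],
  [[0,0,0.008],0],
  [[0,0,0.008],0],
], gripper=1.0)

```text
time_s: 11.25
eef_pos: [0.4545, 0.0781, 0.1469]
eef_rot: [0.049, 0.639, 0.767, 0.007]
wrist_force: [0.6, 0.1, -0.1]
opening: 0.995
```

Call:
drive_tool([
  [[0,0,0.03],0],
  [[-0.002,0.015,0.02],0],
  [[-0.002,0.02,0],0],
  [[0,0.01,0],0],
  [[0,0,0],0],
])

```text
time_s: 11.75
eef_pos: [0.4511, 0.124, 0.2022]
eef_rot: [0.05, 0.64, 0.767, 0.008]
wrist_force: [-0.1, -0.4, -0.3]
opening: 0.998
```

```bash
python3 - <<'E'
from h import *
s=shot('scene','s7');w=shot('wrist','w7');t=shot('top','t7');o=get_obs(); print(o['eef_pos'],o['eef_rot'],o['wrist_force'],o['q'],o['q'][[1,2,4]].sum()-np.pi)
f=s['frame'][90:200,230:360,::-1]; cv2.imwrite('pics/s7c.png',cv2.resize(f,None,fx=5,fy=5,interpolation=cv2.INTER_CUBIC))
E
```

```text
[0.45070465 0.12284192 0.20130054] [0.04924215 0.64050517 0.76634331 0.0068018 ] [-0.22702334  0.24797149 -0.06486163] [ 0.05110355 -0.08446593  1.95030724 -0.06119728  1.19478283 -0.1071428 ] -0.080968514721933
```

View pics/s7c.png

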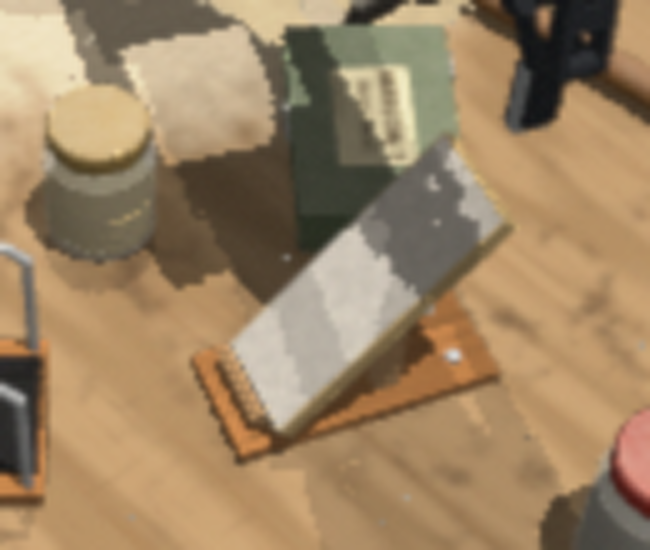

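View pics/w7.png

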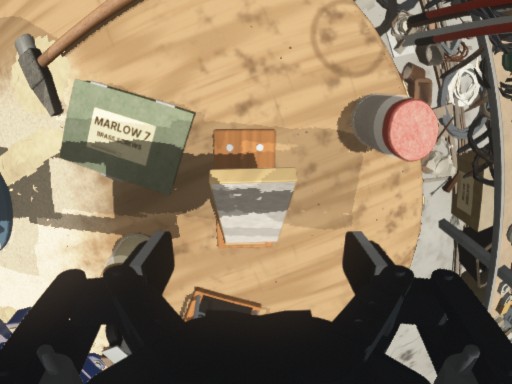

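```bash
python3 - <<'E'
from h import *
c=load('w7'); f=c['frame'][120:260,200:310,::-1]; cv2.imwrite('pics/w7c.png',cv2.resize(f,None,fx=5,fy=5,interpolation=cv2.INTER_CUBIC))
O=np.array([.4574,.0798]);py=np.array([-.163,.987]);px=np.array([.987,.163])
for n,z,y in(('top',.1376,-50+113.1-8.5),('under',.1291,-50+113.1)):
    print(n,[np.round(fproj(c,[*(O+px*x*.001+py*y*.001),z]),1) for x in(-32,32)])
for n,z,y in(('lowtop',.016+.0085,-58.5),):
    print(n,[np.round(fproj(c,[*(O+px*x*.001+py*y*.001),z]),1) for x in(-32,32)])
E
```

```text
top [array([206.7, 183.7]), array([295.3, 183.2])]
under [array([207.3, 169.1]), array([293.7, 168.8])]
lowtop [array([218.9, 243.1]), array([271.5, 242.3])]
```

View pics/w7c.png

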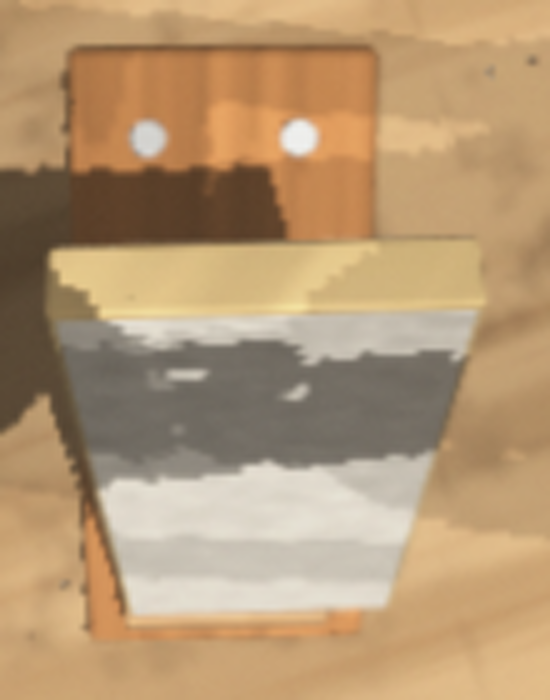

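Call:
drive_tool([
  [[0.002,0,-0.03],0.03],
  [[0,0,-0.03],0],
  [[-0.001,0,-0.02],0],
  [[-0.001,0,-0.015],0],
  [[0,0,0],0],
])

```text
time_s: 12.4
eef_pos: [0.4501, 0.1194, 0.102]
eef_rot: [0.049, 0.63, 0.775, 0.006]
wrist_force: [-0.4, 0.8, -0.0]
opening: 1.003
```

Call:
drive_tool([
  [[0.004,0.004,-0.005],0],
  [[0,0,-0.003],0],
  [[0,0,0],0],
])

```text
time_s: 12.7
eef_pos: [0.4554, 0.1228, 0.0944]
eef_rot: [0.049, 0.63, 0.775, 0.007]
wrist_force: [0.1, 0.6, 0.3]
opening: 0.999
```

```bash
python3 - <<'E'
from h import *
s=shot('scene','s8');w=shot('wrist','w8');o=get_obs(); print(o['eef_pos'],o['eef_rot'],o['wrist_force'],o['q'],o['q'][[1,2,4]].sum()-np.pi)
f=s['frame'][90:200,230:360,::-1]; a=cv2.resize(f,None,fx=3.4,fy=3.4,interpolation=cv2.INTER_CUBIC)
b=w['frame'][100:384,100:412,::-1];b=cv2.resize(b,(411,374)); cv2.imwrite('pics/s8c.png',np.hstack([a[:374,:380],b]))
E
```

```text
[0.45569732 0.1228538  0.09487372] [0.04947761 0.63019497 0.77482878 0.00682881] [-0.68324498 -0.25644641  0.03798286] [ 0.0499442   0.08579341  2.02487362 -0.06890276  0.94923739 -0.11737055] -0.08168823419009996
```

View pics/s8c.png

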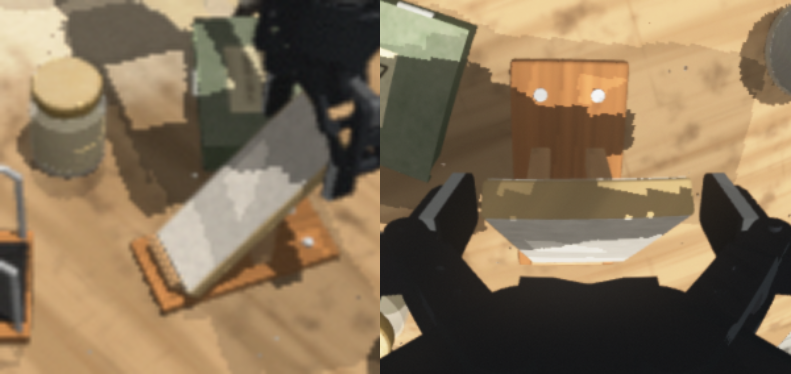

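Call:
drive_tool([
  [[0,0,0],0],
  [[0,0,0],0],
  [[0,0,0],0],
  [[0,0,0],0],
  [[0,0,0],0],
  [[0,0,0],0],
  [[0,0,0],0],
], gripper=0.0)

```text
time_s: 13.5
eef_pos: [0.4561, 0.1232, 0.0968]
eef_rot: [0.05, 0.63, 0.775, 0.007]
wrist_force: [-0.1, -0.3, -0.7]
opening: 0.743
```

Call:
drive_tool([
  [[0.0015,-0.009,0.008],0],
  [[0.0015,-0.009,0.007],0],
  [[0,0,0],0],
])

```text
time_s: 13.8
eef_pos: [0.4582, 0.1072, 0.1124]
eef_rot: [0.047, 0.631, 0.774, 0.009]
wrist_force: [0.8, 0.3, -2.0]
opening: 0.736
```

```bash
cat > v.py <<'E'
from h import *
import sys
tag=sys.argv[1]; y0,y1,x0,x1=map(int,sys.argv[2:6]) if len(sys.argv)>2 else (90,200,230,360)
s=shot('scene','s'+tag);w=shot('wrist','w'+tag);o=get_obs(); print(o['time_s'],o['eef_pos'],o['eef_rot'],o['wrist_force'],o['q'][[1,2,4]].sum()-np.pi,o['q'][3])
f=s['frame'][y0:y1,x0:x1,::-1]; a=cv2.resize(f,(400,int(400*(y1-y0)/(x1-x0))),interpolation=cv2.INTER_CUBIC)
b=w['frame'][:,:,::-1];b=cv2.resize(b,(400,300)); H=max(a.shape[0],300)
im=np.zeros((H,800,3),np.uint8); im[:a.shape[0],:400]=a; im[:300,400:]=b; cv2.imwrite(f'pics/v{tag}.png',im)
E
python3 v.py 9
```

```text
13.9 [0.45783724 0.10754774 0.11170189] [0.04711335 0.63075629 0.77449853 0.00888066] [0.68399191 1.26423115 1.88226925] -0.0831938730487356 -0.055777503082283006
```

View pics/v9.png

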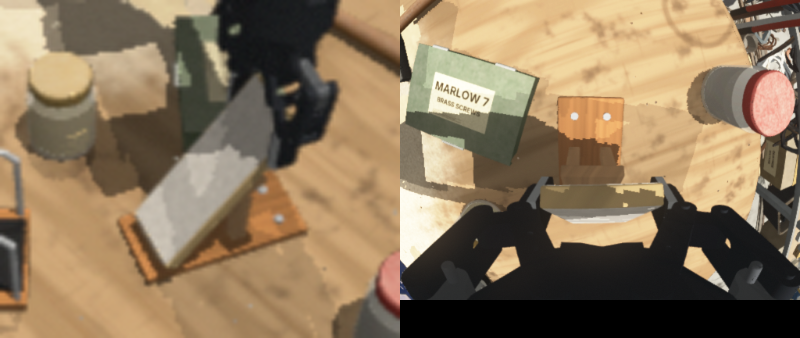

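```bash
python3 - <<'E'
from h import *
s=load('s9'); f=s['frame'][105:190,260:345,::-1]; cv2.imwrite('pics/s9z.png',cv2.resize(f,None,fx=7,fy=7,interpolation=cv2.INTER_CUBIC))
E
```

```text
(no output)
```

View pics/s9z.png

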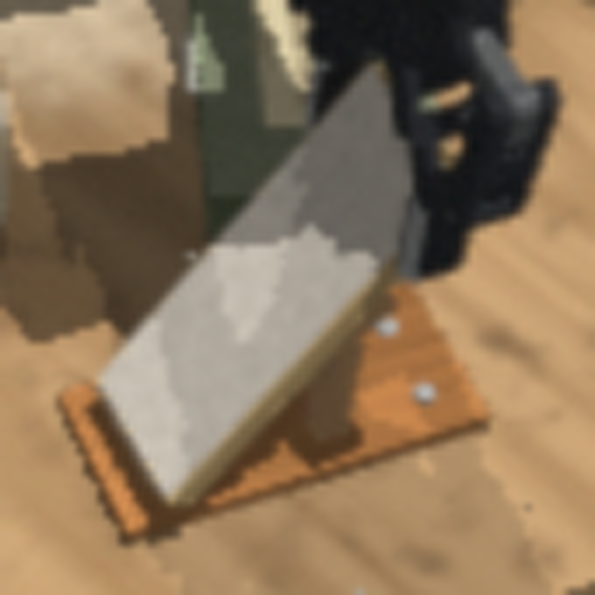

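Call:
drive_tool([
  [[0,0,0.04],0],
  [[0,0,0.03],0],
  [[-0.005,0.025,0],0],
  [[-0.005,0.025,0],0],
  [[-0.005,0.025,0],0],
  [[-0.005,0.02,0],0],
  [[0,0,-0.01],0],
  [[0,0,0],0],
])

```text
time_s: 14.7
eef_pos: [0.4342, 0.2046, 0.1701]
eef_rot: [0.046, 0.631, 0.774, 0.006]
wrist_force: [-1.0, -0.2, -2.5]
opening: 0.741
```

```bash
python3 v.py 10
```

```text
14.8 [0.43531232 0.20430272 0.17137951] [0.04646377 0.63157051 0.77389731 0.00653913] [-0.12538948 -0.77154477 -0.33044814] -0.06577952391207642 -0.07262264800455485
```

View pics/v10.png

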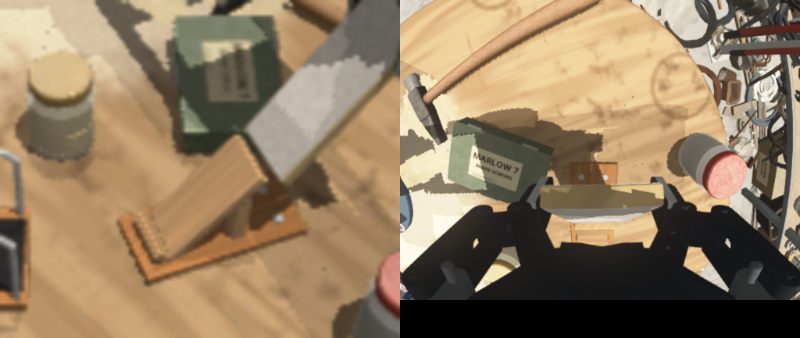

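Call:
drive_tool([
  [[-0.001,0.013,0],0],
  [[0,0,-0.014],0],
  [[0,0,-0.014],0],
  [[0.001,-0.006,0],0],
  [[0,0,0],0],
])

```text
time_s: 15.3
eef_pos: [0.4375, 0.2111, 0.1441]
eef_rot: [0.047, 0.634, 0.772, 0.008]
wrist_force: [-0.2, 0.1, -2.0]
opening: 0.738
```

```bash
python3 v.py 11
```

```text
15.4 [0.43750006 0.21148905 0.14432647] [0.04731948 0.63352574 0.77223318 0.00786919] [-0.31188548 -0.46375752 -0.94116126] -0.06762379596464951 -0.07593190813865075
```

View pics/v11.png

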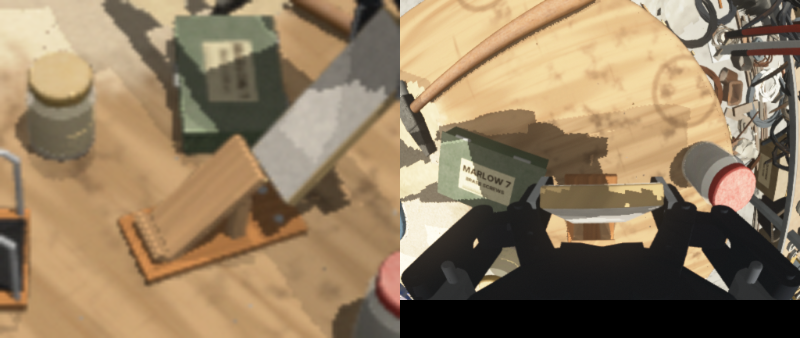

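Call:
drive_tool([
  [[0.001,-0.008,0],0],
  [[0.001,-0.008,0],0],
  [[0.001,-0.006,0.004],0],
  [[0.001,-0.006,0.005],0],
  [[0,0,0],0],
])

```text
time_s: 15.9
eef_pos: [0.4416, 0.182, 0.155]
eef_rot: [0.046, 0.634, 0.772, 0.009]
wrist_force: [0.8, 2.5, -3.6]
opening: 0.738
```

```bash
python3 v.py 12
```

```text
16.0 [0.44153785 0.18224293 0.15475048] [0.04650514 0.63405739 0.77183509 0.00889358] [-0.9310207   1.19221241 -1.74704895] -0.07272292684160853 -0.06702911529141281
```

View pics/v12.png

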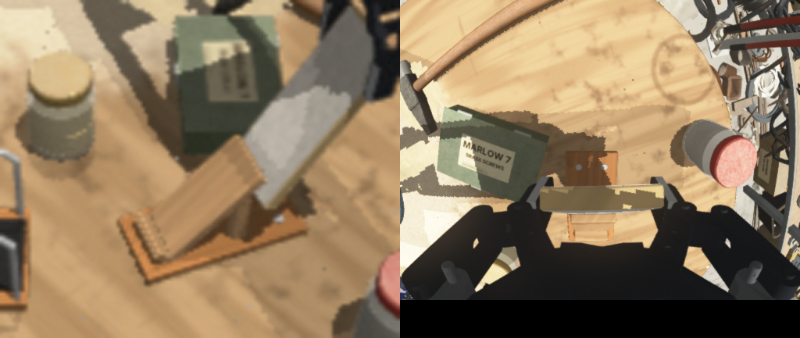

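Call:
drive_tool([
  [[0.001,-0.007,0.0045],0],
  [[0.001,-0.006,0.004],0],
  [[0.001,-0.006,0.003],0],
  [[0.001,-0.006,0.003],0],
  [[0,0,0],0],
])

```text
time_s: 16.5
eef_pos: [0.4446, 0.1577, 0.1694]
eef_rot: [0.045, 0.634, 0.772, 0.01]
wrist_force: [-1.1, 3.6, -3.7]
opening: 0.739
```

```bash
python3 v.py 13
```

```text
16.6 [0.44460439 0.1579233  0.16927838] [0.04485029 0.63367483 0.77224068 0.00943319] [-0.49984177  1.88811687 -1.97662276] -0.07484440369085643 -0.05765433710355002
```

View pics/v13.png

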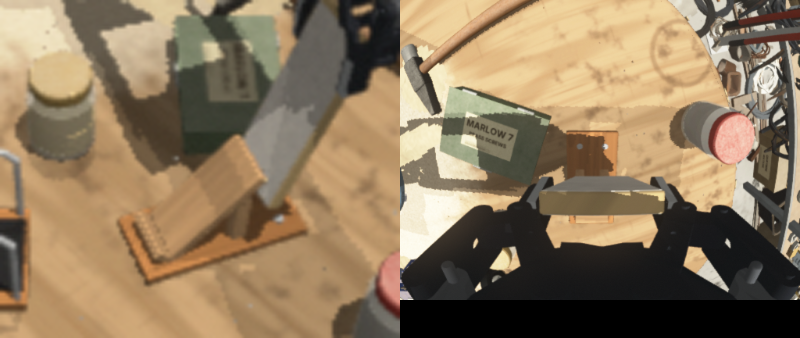

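Call:
drive_tool([
  [[0,-0.003,0.001],0],
  [[0,0.004,0.02],0],
  [[0,0.003,0.03],0],
  [[0,0,0.03],0],
  [[0,-0.02,0.008],0],
  [[0.001,-0.03,0],-0.097],
  [[0.001,-0.03,0],-0.097],
  [[0.001,-0.03,0],-0.097],
  [[0.001,-0.03,0],-0.097],
  [[0,0,0],0],
])

```text
time_s: 17.6
eef_pos: [0.4502, 0.0115, 0.2654]
eef_rot: [0.054, 0.773, 0.632, -0.003]
wrist_force: [-0.9, 0.7, -1.1]
opening: 0.732
```

```bash
python3 v.py 14 60 200 150 340
```

```text
17.7 [0.44992154 0.01403962 0.26519434] [ 0.05328814  0.77187136  0.63353698 -0.00242374] [-0.66867572  0.17588302 -1.36288751] -0.07775124349055185 -0.07448429264218086
```

View pics/v14.png

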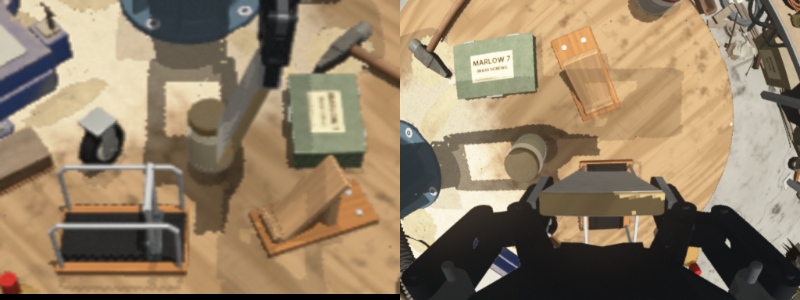

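Call:
drive_tool([
  [[0,-0.03,0],0],
  [[0,-0.03,0],0],
  [[0,-0.03,0],0],
  [[0,-0.03,0],0],
  [[0,-0.03,0],0],
  [[0,-0.007,0],0],
  [[0,0,0],0],
])

```text
time_s: 18.4
eef_pos: [0.4505, -0.1423, 0.2659]
eef_rot: [0.055, 0.765, 0.642, -0.003]
wrist_force: [0.1, 1.6, -1.3]
opening: 0.737
```

```bash
python3 v.py 15 60 200 130 320; python3 -c "
from h import *
shot('top','t15')"
```

```text
18.5 [ 0.45049957 -0.14124389  0.26586679] [ 0.05437693  0.76476583  0.64200498 -0.0024453 ] [ 0.33465193  0.33599231 -2.25718653] -0.10056858713950234 -0.04273278576009048
```

View pics/v15.png

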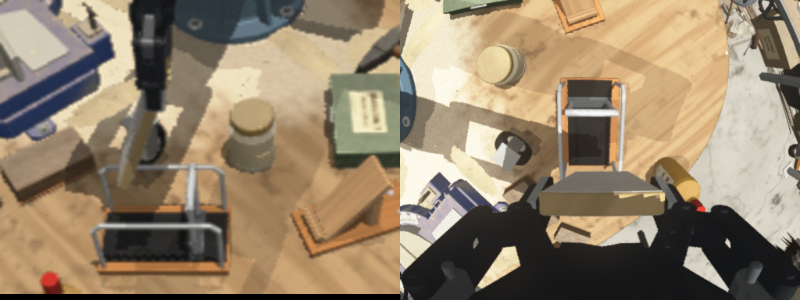

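View pics/w15.png

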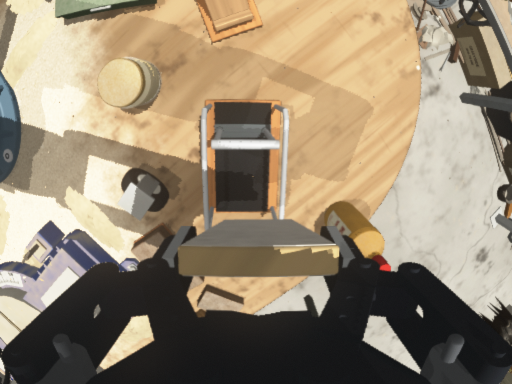

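```bash
python3 - <<'E'
from h import *
c=load('w15'); print(c['eye'])
f=c['frame'][90:285,165:355,::-1]; cv2.imwrite('pics/w15c.png',cv2.resize(f,None,fx=4,fy=4,interpolation=cv2.INTER_CUBIC))
B=np.array([fonz(c,u,v,.112) for u,v in[(212,144),(280,144)]]);print('bar',B.round(4).tolist(),B.mean(0))
D=np.array([fonz(c,u,v,.095) for u,v in[(205,112),(208,215),(287,108),(282,213)]]);print('div',D.round(4).tolist())
for a,b in((0,1),(2,3)): e=D[a]-D[b];print(np.degrees(np.arctan2(e[1],e[0])))
E
```

```text
[ 0.45183624 -0.06298519  0.40292346]
bar [[0.4203, -0.1145, 0.112], [0.487, -0.1274, 0.112]] [ 0.45368382 -0.12093952  0.112     ]
div [[0.4182, -0.0829, 0.095], [0.3962, -0.1962, 0.095], [0.5024, -0.0944, 0.095], [0.4796, -0.211, 0.095]]
78.99802622205276
78.9456866114706
```

View pics/w15c.png

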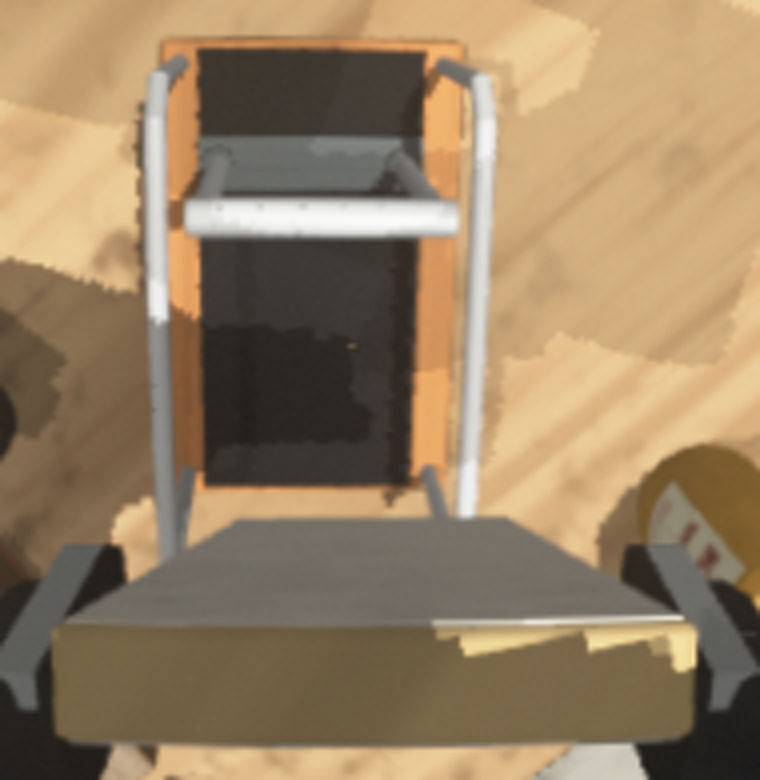

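```bash
python3 - <<'E'
from h import *
c=load('w15'); k=lambda u,v:(165+(u+.5)/4-.5,90+(v+.5)/4-.5)
yh=np.array([.191,.982]);xh=np.array([.982,-.191]);bar=np.array([.4535,-.1211])
for z in(.15,.156,.162):
    P=np.array([fonz(c,*k(u,v),z) for u,v in[(237,519),(507,518)]]);print('bot',z,[((p[:2]-bar)@xh*1e3).round(1) for p in P],[((p[:2]-bar)@yh*1e3).round(1) for p in P],np.linalg.norm(P[0]-P[1]))
for z in(.300,.307,.314):
    P=np.array([fonz(c,*k(u,v),z) for u,v in[(55,627),(693,622)]]);print('top',z,[((p[:2]-bar)@xh*1e3).round(1) for p in P],[((p[:2]-bar)@yh*1e3).round(1) for p in P],np.linalg.norm(P[0]-P[1]))
o=get_obs();print((o['eef_pos'][:2]-bar)@xh,(o['eef_pos'][:2]-bar)@yh)
E
```

```text
bot 0.15 [np.float64(-21.9), np.float64(42.3)] [np.float64(-64.1), np.float64(-64.9)] 0.06427725458812995
bot 0.156 [np.float64(-21.7), np.float64(41.0)] [np.float64(-61.2), np.float64(-62.0)] 0.06275243153715218
bot 0.162 [np.float64(-21.5), np.float64(39.7)] [np.float64(-58.3), np.float64(-59.2)] 0.061227608486174305
top 0.3 [np.float64(-35.3), np.float64(30.8)] [np.float64(-4.5), np.float64(-5.7)] 0.06605336437479437
top 0.307 [np.float64(-33.8), np.float64(27.8)] [np.float64(-0.3), np.float64(-1.4)] 0.06156096260204827
top 0.314 [np.float64(-32.2), np.float64(24.9)] [np.float64(3.9), np.float64(2.8)] 0.057068560829302166
0.0008669108310120612 -0.020118176966653238
```

Call:
drive_tool([
  [[-0.01,0.002,0],0],
  [[0,0,-0.015],0],
  [[0,0,-0.02],0],
  [[0,0,0],0],
  [[0,0,0],0],
])

```text
time_s: 19.05
eef_pos: [0.4388, -0.1336, 0.2312]
eef_rot: [0.055, 0.762, 0.645, -0.002]
wrist_force: [0.4, 0.4, -0.7]
opening: 0.737
```

```bash
cat > m.py <<'E'
from h import *
import sys
tag=sys.argv[1]
c=shot('wrist','w'+tag);s=shot('scene','s'+tag);t=shot('top','t'+tag)
o=get_obs();yh=np.array([.191,.982]);xh=np.array([.982,-.191]);bar=np.array([.4535,-.1211])
d=o['eef_pos'][:2]-bar
print(o['time_s'],'rackx',d@xh,'racky-bar',d@yh,'z',o['eef_pos'][2],o['eef_rot'].round(4),o['wrist_force'].round(1),o['torque'].round(2),o['q'][[1,2,4]].sum()-np.pi)
a=cv2.resize(c['frame'][90:285,165:355,::-1],(380,390),interpolation=cv2.INTER_CUBIC)
b=cv2.resize(s['frame'][95:205,150:260,::-1],(390,390),interpolation=cv2.INTER_CUBIC)
cv2.imwrite(f'pics/m{tag}.png',np.hstack([a,b]))
E
python3 m.py 16
```

```text
19.2 rackx -0.011457806762579329 racky-bar -0.015596378297116189 z 0.23153840914324997 [ 0.0551  0.7621  0.6451 -0.0018] [-0.2 -0.1 -2.1] [0.07 0.05 0.01] -0.10251313201293222
```

View pics/m16.png

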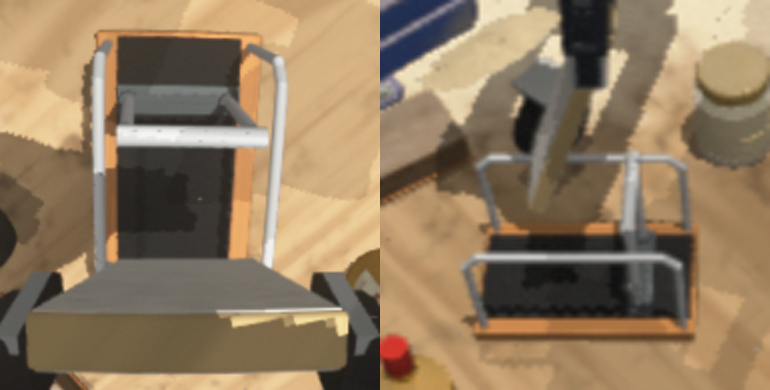

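Call:
drive_tool([
  [[0.001,-0.004,-0.015],-0.026],
  [[0,0,-0.02],0],
  [[0,0,-0.02],0],
  [[0,0,0],0],
  [[0,0,0],0],
])

```text
time_s: 19.7
eef_pos: [0.4434, -0.14, 0.1808]
eef_rot: [0.06, 0.77, 0.635, -0.001]
wrist_force: [-0.4, -0.0, 0.4]
opening: 0.734
```

```bash
python3 m.py 17
```

```text
19.85 rackx -0.006198827418664322 racky-bar -0.02049464187564625 z 0.1810051600776405 [ 0.06    0.7705  0.6346 -0.0008] [ 0.3 -0.5 -1.3] [0.05 0.02 0.09] -0.11183962696432648
```

View pics/m17.png

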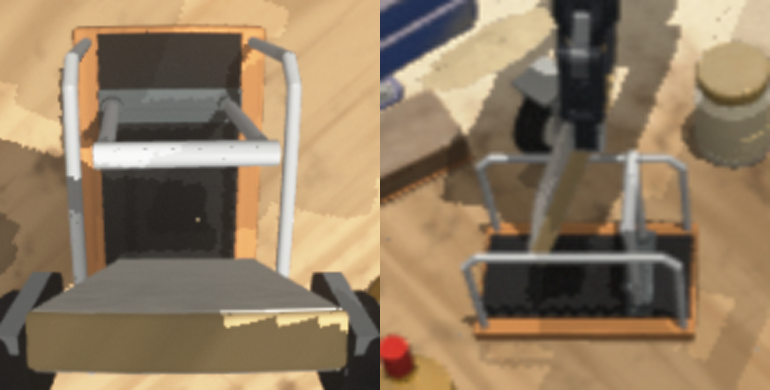

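Call:
drive_tool([
  [[-0.005,0.001,-0.012],0],
  [[-0.002,0,-0.015],0],
  [[-0.002,0,-0.012],0],
  [[0,0,0],0],
  [[0,0,0],0],
])

```text
time_s: 20.35
eef_pos: [0.4367, -0.1404, 0.1426]
eef_rot: [0.065, 0.77, 0.635, 0.001]
wrist_force: [0.5, 0.0, -0.4]
opening: 0.737
```

```bash
python3 m.py 18
```

```text
20.5 rackx -0.012836666095418503 racky-bar -0.022165170496530807 z 0.1428187821664834 [0.0646 0.7702 0.6345 0.0011] [ 0.9 -0.6 -2.2] [ 0.   -0.28  0.06] -0.12225473449099411
```

View pics/m18.png

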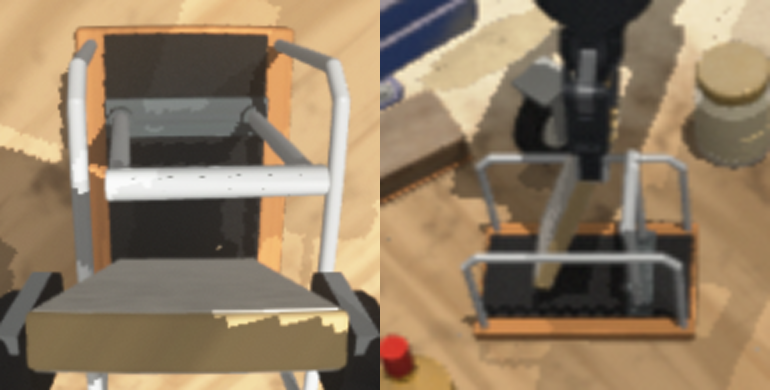

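Call:
drive_tool([
  [[0.0005,0.006,-0.003],0],
  [[0.0005,0.006,-0.004],0],
  [[0,0.004,-0.004],0],
  [[0,0,0],0],
])

```text
time_s: 20.9
eef_pos: [0.4404, -0.1249, 0.1333]
eef_rot: [0.069, 0.77, 0.634, 0.002]
wrist_force: [3.0, -1.0, -2.6]
opening: 0.743
```

```bash
python3 m.py 19
```

```text
21.05 rackx -0.0121515340985809 racky-bar -0.006446341477332916 z 0.13343184796232485 [0.0682 0.7701 0.6342 0.0023] [ 4.8 -1.3 -3.6] [ 0.15 -1.04  0.13] -0.12804059445069793
```

View pics/m19.png

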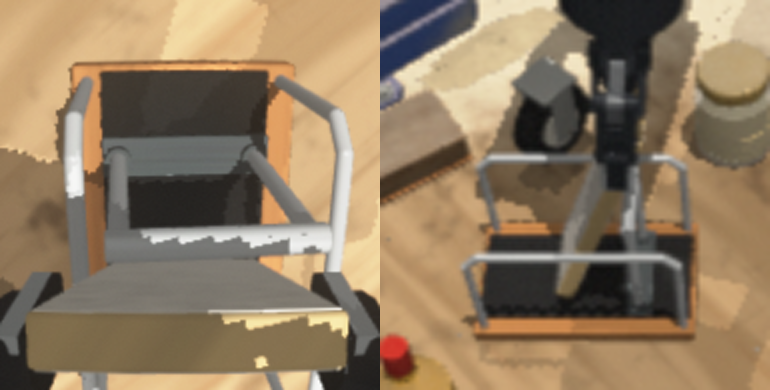

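Call:
drive_tool([
  [[0.006,0,0],0],
  [[0,0.005,-0.003],0],
  [[-0.001,0,-0.004],0],
  [[0,0,0],0],
])

```text
time_s: 21.45
eef_pos: [0.4449, -0.122, 0.127]
eef_rot: [0.069, 0.77, 0.635, -0.001]
wrist_force: [-0.2, -1.7, -2.6]
opening: 0.738
```

```bash
python3 m.py 20
```

```text
21.6 rackx -0.00827333911785891 racky-bar -0.002336042879879491 z 0.12700220255121392 [ 6.880e-02  7.698e-01  6.346e-01 -3.000e-04] [-0.6 -4.7 -0.8] [-0.77  0.15  0.05] -0.12611567759589803
```

View pics/m20.png

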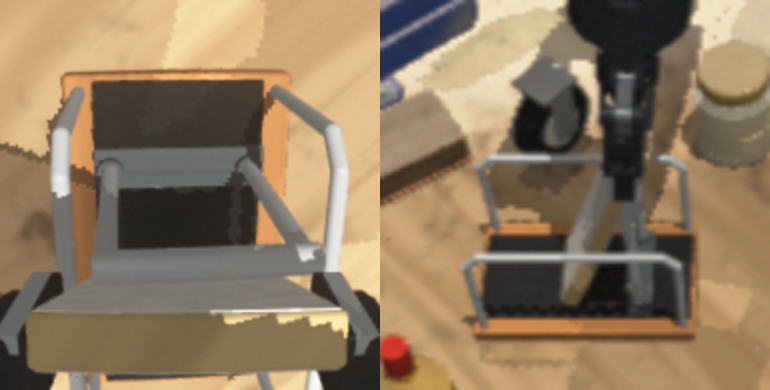

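Call:
drive_tool([
  [[-0.001,0,-0.003],0],
  [[-0.001,0,-0.003],0],
  [[0,0,0],0],
])

```text
time_s: 21.9
eef_pos: [0.4447, -0.1233, 0.1238]
eef_rot: [0.071, 0.77, 0.635, -0.0]
wrist_force: [-0.9, -0.8, 0.3]
opening: 0.744
```

Call:
drive_tool([
  [[-0.001,0,-0.003],0],
  [[-0.001,0,-0.003],0],
  [[0,0,0],0],
])

```text
time_s: 22.2
eef_pos: [0.4453, -0.1234, 0.1238]
eef_rot: [0.073, 0.77, 0.634, 0.001]
wrist_force: [-1.3, -2.8, -1.0]
opening: 0.739
```

```bash
python3 m.py 21; python3 -c "
from h import *
c=load('s21');f=c['frame'][100:200,170:250,::-1];cv2.imwrite('pics/s21z.png',cv2.resize(f,None,fx=6,fy=6,interpolation=cv2.INTER_CUBIC))"
```

```text
22.35 rackx -0.007489280626690264 racky-bar -0.003774216447034168 z 0.12370851805707943 [0.073  0.7697 0.6342 0.0014] [-3.8 -0.9 11.3] [-0.11  0.66 -0.02] -0.1353270430070035
```

View pics/s21z.png

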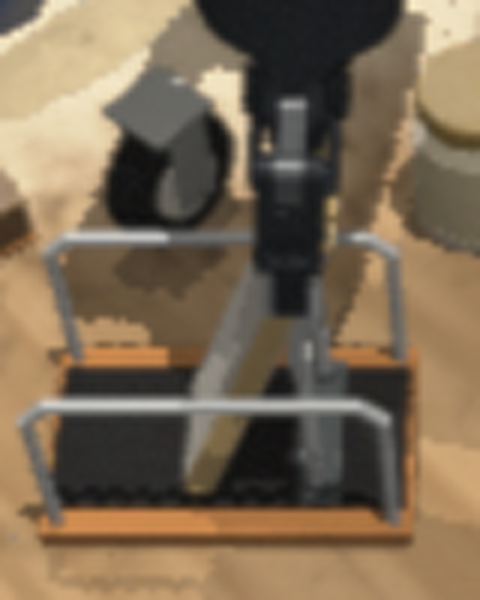

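View pics/m21.png

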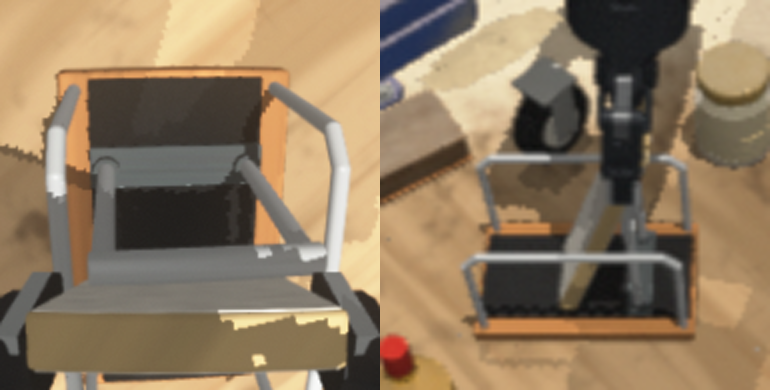

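```bash
python3 - <<'E'
from h import *
s=load('s21');yh=np.array([.191,.982]);xh=np.array([.982,-.191]);bar=np.array([.4535,-.1211])
k=lambda u,v:(170+(u+.5)/6-.5,100+(v+.5)/6-.5)
for n,u,v,z in(('barface bottom',213,490,.022),('barface bottom',213,490,.018),('edge at z~.12',293,318,.120),('edge at .13',293,318,.13),('bar near end',318,292,.115)):
    p=onz(s,*k(u,v),z); print(n,z,((p[:2]-bar)@xh*1e3).round(1),((p[:2]-bar)@yh*1e3).round(1))
E
```

```text
barface bottom 0.022 34.9 -45.8
barface bottom 0.018 32.2 -46.5
edge at z~.12 0.12 18.8 -4.1
edge at .13 0.13 26.5 -2.8
bar near end 0.115 1.9 4.6
```

Call:
drive_tool([
  [[-0.001,-0.007,0.0005],0],
  [[0,0,0.004],0],
  [[0.001,0.005,0],0],
  [[0,0,-0.003],0],
  [[0,0,0],0],
])

```text
time_s: 22.85
eef_pos: [0.4444, -0.123, 0.124]
eef_rot: [0.071, 0.77, 0.634, 0.002]
wrist_force: [-1.0, -3.0, 0.4]
opening: 0.737
```

```bash
python3 m.py 22; python3 -c "
from h import *
c=load('s22');f=c['frame'][100:200,170:250,::-1];cv2.imwrite('pics/s22z.png',cv2.resize(f,None,fx=6,fy=6,interpolation=cv2.INTER_CUBIC))"
```

```text
23.0 rackx -0.008568665424254447 racky-bar -0.0036712907158826143 z 0.12407473025776765 [0.0709 0.7701 0.6339 0.0018] [-1.8 -3.7  0.7] [-0.62  0.2   0.  ] -0.13194141677531634
```

View pics/s22z.png

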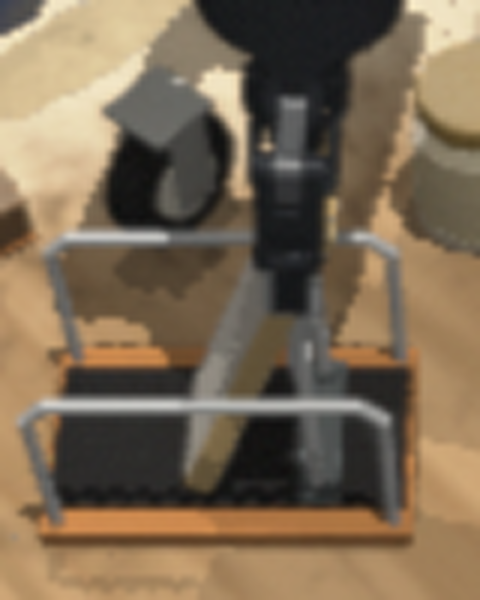

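View pics/m22.png

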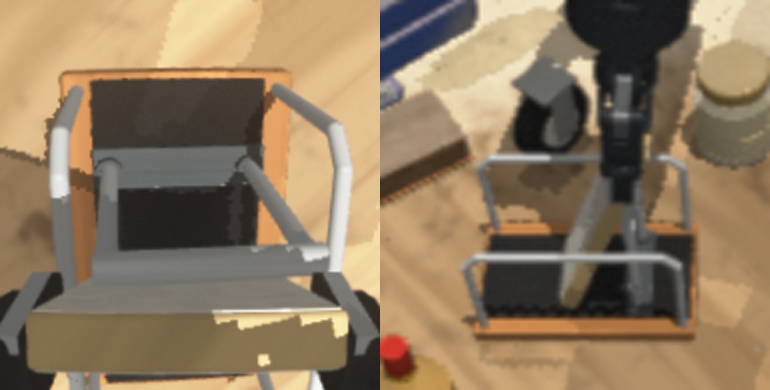

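Call:
drive_tool([
  [[0,0,0],0],
  [[0,0,0],0],
  [[0,0,0],0],
], gripper=0.76)

```text
time_s: 23.3
eef_pos: [0.4444, -0.122, 0.1235]
eef_rot: [0.07, 0.77, 0.634, 0.003]
wrist_force: [0.1, -1.0, 0.4]
opening: 0.758
```

Call:
drive_tool([
  [[0,0,0],0],
  [[0,0,0],0],
], gripper=0.79)

```text
time_s: 23.5
eef_pos: [0.4443, -0.1216, 0.1232]
eef_rot: [0.07, 0.771, 0.634, 0.003]
wrist_force: [0.7, -0.2, -0.5]
opening: 0.792
```

```bash
python3 m.py 23
```

```text
23.65 rackx -0.008965921911160177 racky-bar -0.0022936148405589708 z 0.12322917201652425 [0.0698 0.7705 0.6336 0.0027] [ 0.5 -0.4  0. ] [-0.01 -0.04 -0.  ] -0.13043618966521908
```

View pics/m23.png

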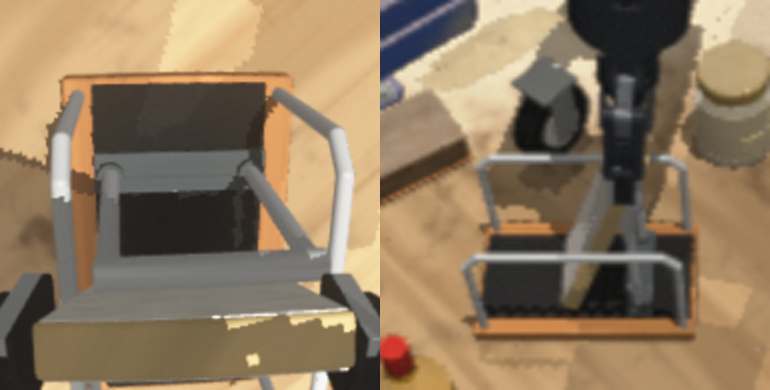

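Call:
drive_tool([
  [[0,0,0],0],
  [[0,0,0],0],
], gripper=0.86)

```text
time_s: 23.85
eef_pos: [0.444, -0.1215, 0.123]
eef_rot: [0.069, 0.771, 0.634, 0.003]
wrist_force: [0.7, 0.5, 0.3]
opening: 0.863
```

Call:
drive_tool([
  [[0,0,0],0],
  [[0,0,0],0],
], gripper=0.93)

```text
time_s: 24.05
eef_pos: [0.4439, -0.1214, 0.123]
eef_rot: [0.069, 0.771, 0.634, 0.003]
wrist_force: [0.3, 0.5, 0.4]
opening: 0.929
```

Call:
drive_tool([
  [[0,0,0],0],
  [[0,0,0],0],
], gripper=1.0)

```text
time_s: 24.25
eef_pos: [0.4438, -0.1213, 0.1229]
eef_rot: [0.069, 0.771, 0.634, 0.003]
wrist_force: [0.6, -0.0, -0.2]
opening: 1.001
```

```bash
python3 m.py 24
```

```text
24.4 rackx -0.009447072287580058 racky-bar -0.002083350047151933 z 0.1229122607376885 [0.0692 0.7705 0.6336 0.0025] [0.4 0.7 0.3] [ 0.05  0.01 -0.01] -0.12931371422578852
```

View pics/m24.png

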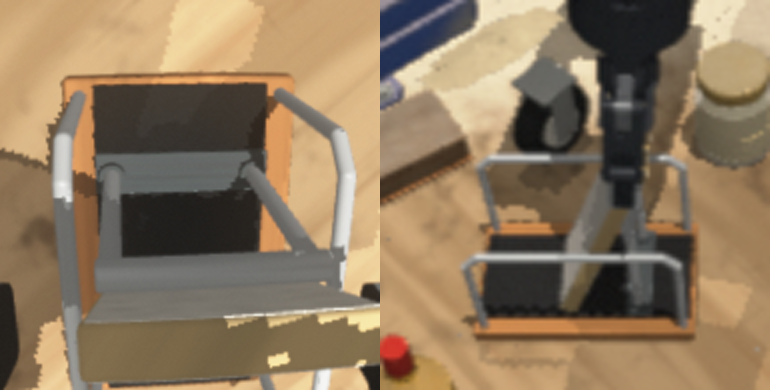

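Call:
drive_tool([
  [[0.006,-0.001,0],0],
  [[0,0,0],0],
])

```text
time_s: 24.6
eef_pos: [0.4504, -0.1225, 0.123]
eef_rot: [0.069, 0.771, 0.634, 0.003]
wrist_force: [0.5, 0.5, 0.7]
opening: 1.0
```

```bash
python3 m.py 25
```

```text
24.75 rackx -0.0034133548012800796 racky-bar -0.0018537086249622516 z 0.1228457312661115 [0.0691 0.7706 0.6336 0.0025] [ 1.  -0.6  0.3] [ 0.   -0.04 -0.01] -0.12884420796999008
```

View pics/m25.png

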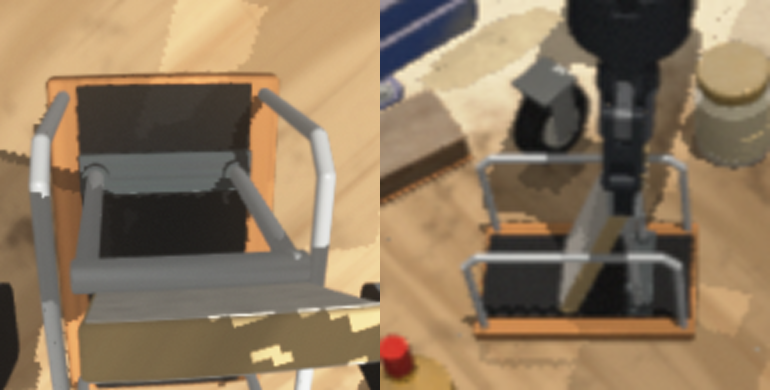

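View pics/w25.png

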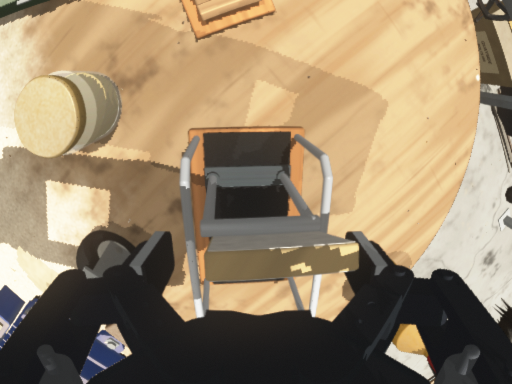

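```bash
python3 - <<'E'
from h import *
yh=np.array([.191,.982]);xh=np.array([.982,-.191]);bar=np.array([.4535,-.1211])
c=load('w25')
f=c['frame'][190:310,170:390,::-1]; cv2.imwrite('pics/w25c.png',cv2.resize(f,None,fx=3.6,fy=3.6,interpolation=cv2.INTER_CUBIC))
t=load('t25');f=t['frame'][180:280,265:365,::-1]; cv2.imwrite('pics/t25c.png',cv2.resize(f,None,fx=5,fy=5,interpolation=cv2.INTER_CUBIC))
s=load('s25');f=s['frame'][100:200,170:250,::-1]; cv2.imwrite('pics/s25c.png',cv2.resize(f,None,fx=6,fy=6,interpolation=cv2.INTER_CUBIC))
E
```

```text
(no output)
```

View pics/w25c.png

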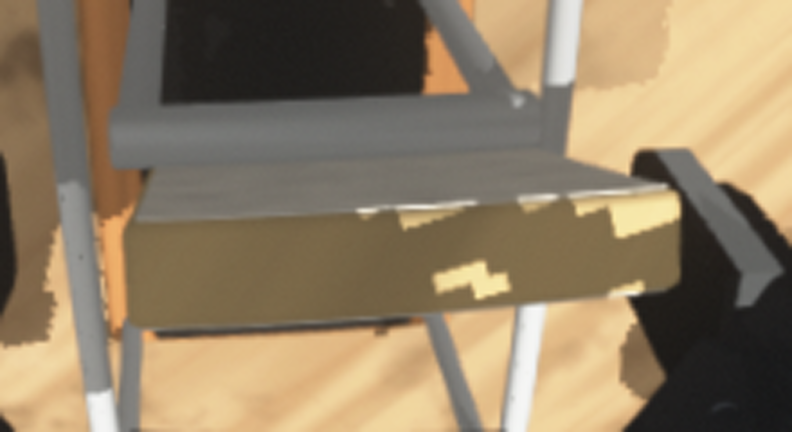

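View pics/s25c.png

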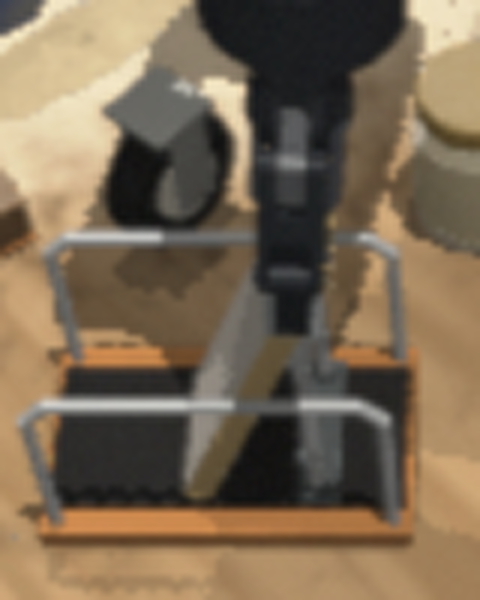

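```bash
python3 - <<'E'
from h import *
yh=np.array([.191,.982]);xh=np.array([.982,-.191]);bar=np.array([.4535,-.1211])
c=load('w25');k=lambda u,v:(170+(u+.5)/3.6-.5,190+(v+.5)/3.6-.5)
for n,L,z in(('top+y',[(130,225),(680,190)],.162),('top-y',[(132,326),(678,292)],.166),('bar',[(110,137),(542,118)],.11)):
    P=np.array([fonz(c,*k(*x),z) for x in L]); print(n,[((p[:2]-bar)@xh*1e3).round(1) for p in P],[((p[:2]-bar)@yh*1e3).round(1) for p in P],np.linalg.norm(P[0]-P[1]))
    for v in(-5,5):
        p=fonz(c,*k(*L[1]),z+v*1e-3); print('  R z%+d'%v,((p[:2]-bar)@xh*1e3).round(1))
s=load('s25');k=lambda u,v:(170+(u+.5)/6-.5,100+(v+.5)/6-.5)
p=onz(s,*k(212,497),.014);print('bottom +x',(p[:2]-bar)@xh,(p[:2]-bar)@yh)
E
```

```text
top+y [np.float64(-28.3), np.float64(33.7)] [np.float64(16.1), np.float64(15.8)] 0.06197720845385662
  R z-5 36.5
  R z+5 31.0
top-y [np.float64(-28.8), np.float64(33.8)] [np.float64(5.6), np.float64(4.1)] 0.06262656523339498
  R z-5 36.7
  R z+5 31.0
bar [np.float64(-35.1), np.float64(34.4)] [np.float64(-0.3), np.float64(-0.7)] 0.06945105487739724
  R z-5 36.2
  R z+5 32.6
bottom +x 0.03318505742379473 -0.04727586341492365
```

Call:
drive_tool([
  [[0.01,-0.002,0],0],
  [[0,0,0],0],
])

```text
time_s: 24.95
eef_pos: [0.4605, -0.1244, 0.123]
eef_rot: [0.069, 0.771, 0.634, 0.003]
wrist_force: [-0.7, 0.0, 0.2]
opening: 1.0
```

```bash
python3 m.py 26; python3 -c "
from h import *
c=load('w26');f=c['frame'][190:310,150:390,::-1]; cv2.imwrite('pics/w26c.png',cv2.resize(f,None,fx=3.3,fy=3.3,interpolation=cv2.INTER_CUBIC))"
```

```text
25.1 rackx 0.006018893611190542 racky-bar -0.0016177942211788431 z 0.12230196845055452 [0.0683 0.7706 0.6336 0.0021] [-0.4 -0.7  0.5] [0.02 0.05 0.02] -0.1266124725003661
```

View pics/w26c.png

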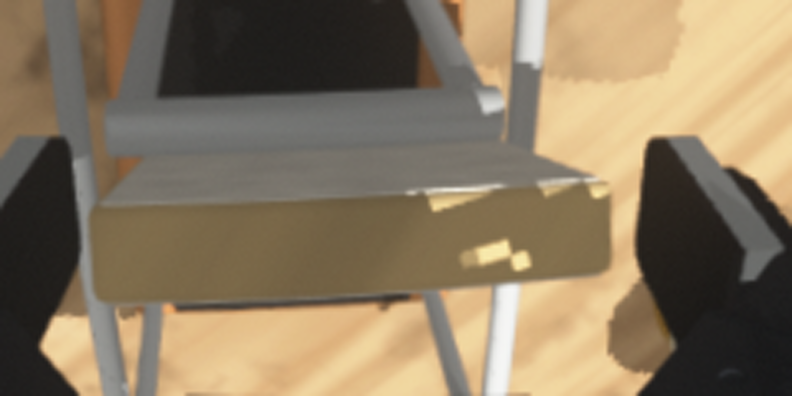

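Call:
drive_tool([
  [[0,0,0.008],0],
  [[0,0,0.012],0],
  [[0,0,0.015],0],
  [[0,0,0.02],0],
  [[0,0,0.03],0],
  [[0,0,0.04],0],
  [[0,0,0.03],0],
  [[0,0,0],0],
])

```text
time_s: 25.9
eef_pos: [0.4567, -0.1226, 0.2893]
eef_rot: [0.069, 0.771, 0.634, 0.002]
wrist_force: [0.4, 0.4, 0.8]
opening: 1.004
```

```bash
python3 m.py 27;python3 -c "
from h import *
s=load('s27');f=s['frame'][100:200,170:250,::-1]; cv2.imwrite('pics/s27c.png',cv2.resize(f,None,fx=6,fy=6,interpolation=cv2.INTER_CUBIC))"
```

```text
26.05 rackx 0.0010021538370720711 racky-bar -0.00016638722577792974 z 0.283367856444671 [6.480e-02 7.707e-01 6.339e-01 7.000e-04] [-0.7  0.7 -0.4] [ 0.08  0.04 -0.01] -0.11966647521105633
```

View pics/m27.png

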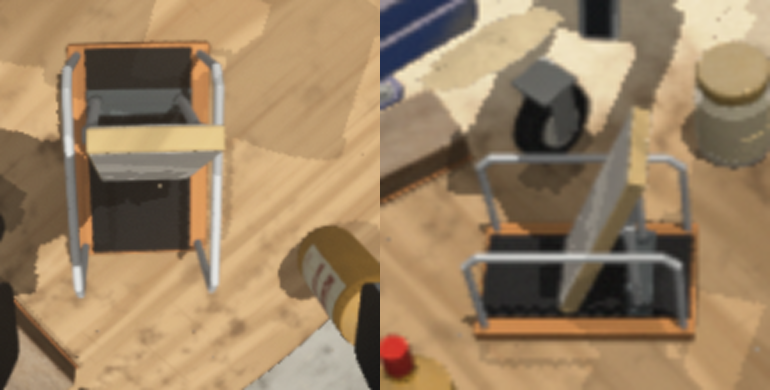

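View pics/s27c.png

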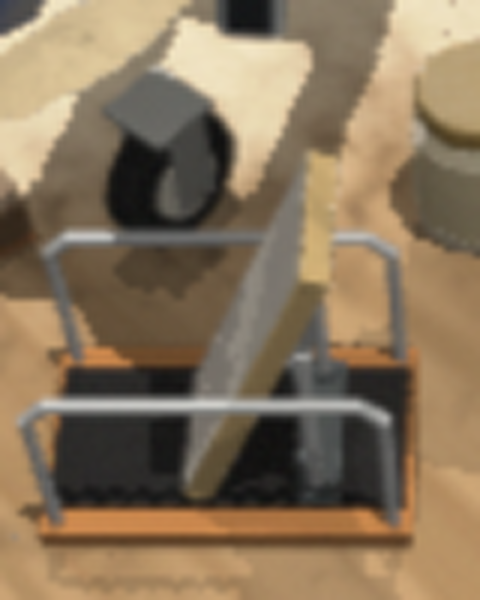

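```bash
python3 - <<'E'
from h import *
yh=np.array([.191,.982]);xh=np.array([.982,-.191]);bar=np.array([.4535,-.1211])
s=load('s27');k=lambda u,v:(170+(u+.5)/6-.5,100+(v+.5)/6-.5)
for n,u,v,z in(('bot',212,497,.014),('top+y',326,288,.162),('top-y',303,283,.166),('bot-y',185,490,.018)):
    p=onz(s,*k(u,v),z);print(n,((p[:2]-bar)@xh*1e3).round(1),((p[:2]-bar)@yh*1e3).round(1))
c=load('w27');f=c['frame'][90:285,165:355,::-1]; k2=lambda u,v:(165+(u+.5)/2-.5,90+(v+.5)/2-.5)
for n,u,v,z in(('top+y L',87,128,.162),('top+y R',224,126,.162),('top-y L',89,153,.166),('top-y R',224,150,.166),('bot-y L',102,180,.018),('bot-y R',192,177,.018)):
    p=fonz(c,*k2(u,v),z);print(n,((p[:2]-bar)@xh*1e3).round(1),((p[:2]-bar)@yh*1e3).round(1))
E
```

```text
bot 33.2 -47.3
top+y 37.2 13.0
top-y 38.0 4.7
bot-y 32.2 -58.4
top+y L -28.9 15.9
top+y R 33.8 15.2
top-y L -28.3 5.3
top-y R 33.3 4.8
bot-y L -28.7 -57.0
bot-y R 36.6 -57.0
```

Call:
drive_tool([
  [[0,0.01,0.01],0],
  [[0,0,0],0],
  [[0,0,0],0],
  [[0,0,0],0],
  [[0,0,0],0],
  [[0,0,0],0],
])

```text
time_s: 26.65
eef_pos: [0.4521, -0.1091, 0.2893]
eef_rot: [0.06, 0.771, 0.634, -0.001]
wrist_force: [0.5, 0.3, -0.2]
opening: 0.999
```

```bash
python3 - <<'E'
from h import *
a=load('s27');s=shot('scene','s28')
d=np.abs(s['frame'][100:200,170:250].astype(int)-a['frame'][100:200,170:250]).max(2)
print('rack region px changed below arm:',(d[45:]>40).sum(), get_obs()['wrist_force'].round(1))
E
```

```text
rack region px changed below arm: 74 [-0.5 -0.1 -0.1]
```

View pics/s28.png

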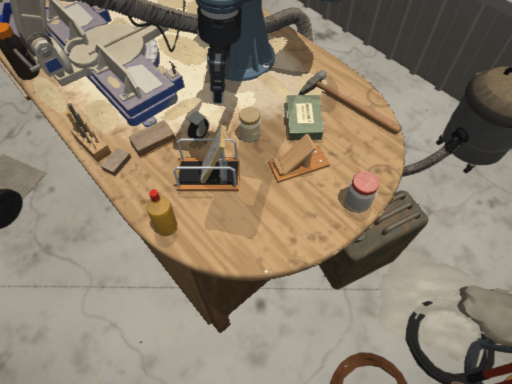

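```bash
python3 -c "
from bench import hand_in
print(hand_in())"
```

```text
the job is handed in; nothing more can be done
None
```

The panel was laid on the prop and let go. It was then taken by its raised short end and leaned in the rack, and the job was handed in at about 27 s.

**On the prop:** I took the panel by its long sides and tipped it over the slope's upper edge. At about 35 degrees I opened the jaws and it dropped the last 10 degrees onto the slope. The picture after release shows it lying against the lip. It sat slightly crooked: about 2 degrees turned, with the lower end about 8 mm off centre.

**In the rack:** I steepened the panel against the prop's upper edge, lowered it between the dividers until I felt the bar and the rubber, and opened the jaws in small steps. The last measurements show:
- **Position:** it stands on the rubber, against the bar, with its edges at about -29 to +36 mm between the dividers.
- **Lean:** 22 to 23 degrees off upright, a little more than the 20 asked. I tried once to steepen it in place and it barely changed.
- **Stability:** it was in the same place about half a second after the arm backed off. A picture comparison of the rack area showed 74 changed pixels, probably the arm's moving shadow; I did not check them one by one.

**Other checks that were not clean:**
- A first attempt to steepen the panel against the lip failed, because its end rode over the lip.
- The tool crept about 7 degrees off vertical, so the panel came to rest on one bottom corner first and levelled itself when the jaws opened.
- The panel's edge rubbed a divider at about 5 N before I shifted it.
- The highest wrist force I saw was about 47 N, while tipping the panel on the prop.

The screw jar and glue bottle look undisturbed in the last picture. The gripper is open and well above the rack.

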